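# Set the stop and hang plaster samples on the drying rail

### The job

Loosen the stop on the drying rail, slide it so that its pointer is in line with the brass mark clip, and clamp it tight. Then hang every plaster sample from the bench on the rail between stop and keeper, hook mouths towards the rear bar, pushed up so that the row touches without gaps from the stop on; finally loosen the keeper, slide it up against the last sample and clamp it tight. Leave the other things on the bench alone.

Things in the scene. Friction and masses are not known exactly. Their poses are not given: they have to be found in the camera images.
- rack: Fixed drying rack. Origin on the table under the middle of the rail; y along the rail. Plywood base 115 x 600 x 18 mm, uprights at y = +-285 up to z 202 mm, round steel rail 12 mm thick, centre at z 190, x = 0. Behind it (+x) run two flat aluminium bars: the rear bar (front face x +54, top z 185) and a lower guide bar (front face x +38, z 98 to 118) that steadies hung samples.
- mark: Small brass clip with a pin, straddling the flat rear bar: the mark for the stop. 6 mm wide along the rail, origin on its centre line. It does not move.
- stop_mid (a point): Stop: aluminium carriage sliding on the rail, the one nearer the +y end. Point: its centre, on the rail's centre line, y along the rail. 60 mm long (end faces 30 mm either side), 36 wide, 36 high; a steel pointer bar sticks out from its middle to the rear bar. Slides with about 0.6 N when free, held fast (to about 25 N) when tight.
- stop (a joint): Place of the stop along the rail (m, + towards the rack's +y; 0 with its centre in the middle of the rail; travel -0.24 to +0.24).
- stop_knob (a joint): Clamp knob on top of the stop, vertical axis. 0 is loose; grows as it is turned clockwise seen from above to 1.4 rad, hard tight (end stops at both). Below 0.3 the carriage slides freely, further on it holds more and more; tight means above 1.15. Takes up to 0.3 N m; it stays where it is left.
- stop_knob_grip (a point): Point to grip the stop's knob, on its axis, 51 mm above stop_mid: an upright black bar 12 mm thick (this point's x), 42 mm long (its y), its top 14 mm above the point; a disc 34 mm across lies 26 to 32 mm below it. At knob 1.3 the bar lies along the rail.
- keeper_mid (a point): Keeper: a second carriage just like the stop, nearer the -y end, at first parked and clamped there. Same point and axes.
- keeper (a joint): Place of the keeper along the rail, as for the stop.
- keeper_knob (a joint): Clamp knob of the keeper, same as the stop's.
- keeper_knob_grip (a point): Point to grip the keeper's knob, same as the stop's.
- sample1: Plaster sample with a bent metal hook (4 alike, 3 or 4 present), 0.22 kg, standing. Origin: under the hook's middle. Block 56 (x) x 48 (y) x 36 mm. Wooden grip tab on top, 14 (x) x 20 (y) mm, z 114 to 150: grip it at z 138. Hanging, the rail's centre is at x 0, z 101 mm. The mouth opens to +x (at first roughly away from the robot) between z 36 and the lip's tip at z 82 mm.
- sample2: Like sample1. The hook is a metal strip 50 mm wide (y), 4 mm thick: its back rises at x -15 from the block to z 97, a roof-shaped crown (peak x 0, z 112) goes over to x +15, then the lip goes down to z 82. Hung side by side the strips touch, so samples stand 50 mm apart, the end ones 55 mm from a carriage's centre.
- sample3: Like sample1.
- sample4: Like sample1.
- puck: Bystander, to be left alone: flat plaster disc, 44 mm across, 22 high; origin at the centre of its underside.
- offcut: Bystander, to be left alone: plaster block 40 x 36 x 25 mm; origin at the centre of its underside.
- beaker: Bystander, to be left alone: grey plastic cup, 72 mm across, 80 high; origin at the centre of its underside.
- bottle: Bystander, to be left alone: black bottle, 60 mm across, 170 high; origin at the centre of its underside.
Things that resemble listed ones, but are neither listed nor needed, are in the scene too. Leave any green look-alike of the sample3 alone. Leave any orange or pink look-alike of the sample2 alone.

How it is judged (in metres and radians):
On the way, in this order (a step that is already met when the one before it is completed fails the run):
1. the stop's knob is loosened (value of joint stop_knob below 0.8 rad), for 0.2 s.
2. the stop is in line with the mark and clamped tight (y of mark in the frame of stop_mid between -0.006 and 0.006 m and value of joint stop_knob above 1.15 rad), for 0.2 s.
3. every sample hangs on the rail, in a row without gaps from the stop on (x of sample1 in the frame of rack between -0.018 and 0.018 m and z of sample1 in the frame of rack between 0.083 and 0.095 m and angle between each of sample1, sample2, sample3, sample4's own z axis and vertical below 0.15 rad and angle between the x axis of each of sample1, sample2, sample3, sample4 and the x axis of rack, either way round below 0.2 rad and x of mark in the frame of sample1 above 0 m and linear speed of each of sample1, sample2, sample3, sample4 below 0.02 m/s and ((y of sample2 in the frame of sample1 between 0.044 and 0.056 m and x of sample2 in the frame of rack between -0.018 and 0.018 m and z of sample2 in the frame of rack between 0.083 and 0.095 m) or (y of sample3 in the frame of sample1 between 0.044 and 0.056 m and x of sample3 in the frame of rack between -0.018 and 0.018 m and z of sample3 in the frame of rack between 0.083 and 0.095 m) or (y of sample4 in the frame of sample1 between 0.044 and 0.056 m and x of sample4 in the frame of rack between -0.018 and 0.018 m and z of sample4 in the frame of rack between 0.083 and 0.095 m) or y of sample1 in the frame of stop_mid between -0.061 and -0.049 m) and x of sample2 in the frame of rack between -0.018 and 0.018 m and z of sample2 in the frame of rack between 0.083 and 0.095 m and x of mark in the frame of sample2 above 0 m and ((y of sample1 in the frame of sample2 between 0.044 and 0.056 m and x of sample1 in the frame of rack between -0.018 and 0.018 m and z of sample1 in the frame of rack between 0.083 and 0.095 m) or (y of sample3 in the frame of sample2 between 0.044 and 0.056 m and x of sample3 in the frame of rack between -0.018 and 0.018 m and z of sample3 in the frame of rack between 0.083 and 0.095 m) or (y of sample4 in the frame of sample2 between 0.044 and 0.056 m and x of sample4 in the frame of rack between -0.018 and 0.018 m and z of sample4 in the frame of rack between 0.083 and 0.095 m) or y of sample2 in the frame of stop_mid between -0.061 and -0.049 m) and x of sample3 in the frame of rack between -0.018 and 0.018 m and z of sample3 in the frame of rack between 0.083 and 0.095 m and x of mark in the frame of sample3 above 0 m and ((y of sample1 in the frame of sample3 between 0.044 and 0.056 m and x of sample1 in the frame of rack between -0.018 and 0.018 m and z of sample1 in the frame of rack between 0.083 and 0.095 m) or (y of sample2 in the frame of sample3 between 0.044 and 0.056 m and x of sample2 in the frame of rack between -0.018 and 0.018 m and z of sample2 in the frame of rack between 0.083 and 0.095 m) or (y of sample4 in the frame of sample3 between 0.044 and 0.056 m and x of sample4 in the frame of rack between -0.018 and 0.018 m and z of sample4 in the frame of rack between 0.083 and 0.095 m) or y of sample3 in the frame of stop_mid between -0.061 and -0.049 m) and x of sample4 in the frame of rack between -0.018 and 0.018 m and z of sample4 in the frame of rack between 0.083 and 0.095 m and x of mark in the frame of sample4 above 0 m and ((y of sample1 in the frame of sample4 between 0.044 and 0.056 m and x of sample1 in the frame of rack between -0.018 and 0.018 m and z of sample1 in the frame of rack between 0.083 and 0.095 m) or (y of sample2 in the frame of sample4 between 0.044 and 0.056 m and x of sample2 in the frame of rack between -0.018 and 0.018 m and z of sample2 in the frame of rack between 0.083 and 0.095 m) or (y of sample3 in the frame of sample4 between 0.044 and 0.056 m and x of sample3 in the frame of rack between -0.018 and 0.018 m and z of sample3 in the frame of rack between 0.083 and 0.095 m) or y of sample4 in the frame of stop_mid between -0.061 and -0.049 m)), for 0.2 s.
4. the keeper is up against the last sample and clamped tight ((y of sample1 in the frame of keeper_mid between 0.049 and 0.061 m or y of sample2 in the frame of keeper_mid between 0.049 and 0.061 m or y of sample3 in the frame of keeper_mid between 0.049 and 0.061 m or y of sample4 in the frame of keeper_mid between 0.049 and 0.061 m) and value of joint keeper_knob above 1.15 rad), for 0.2 s.
At the end, for the whole second after the job is handed in: Stop within 6 mm of the mark; both knobs above 1.15. Every sample hangs at rest on the rail (seat within 6 mm in height, 18 mm across, tilt under 0.15, skew under 0.2, lip to the rear), each within 6 mm of touching its neighbour on the stop side; keeper within 6 mm of touching the last (all of step 2 and all of step 3 and all of step 4).
It fails at once if a bystander is pushed more than 40 mm or tipped over (distance of any of puck, offcut, beaker, bottle from where it was at the start of the episode above 0.04 m or angle between any of puck, offcut, beaker, bottle's own z axis and vertical above 0.6 rad).
Of sample1, sample2, sample3, sample4 only 3 to 4 are there at a start; the rules pass over those that are not, and their reading is None.
At some moment in a run one of sample1, sample2, sample3, sample4 may be knocked a few centimetres aside while the robot is not near it.
It also fails if it takes over 210 s, if anything falls off the work surface, if the arm or the gripper's body presses on something with over 40 N, if the wrist force passes 120 N, or if a joint passes its speed limit or range.

### The arm

A 6-joint arm with a two-finger parallel gripper is mounted at the origin on the work surface. World frame = base frame: x ahead of the robot, y to its left, z up, the work surface at z = 0. Lengths are in m, angles in degrees, forces in N, time in s.
With the tool pointing down it reaches from about 0.35 to 0.875 m from the base axis. Payload 4.2 kg.
Tool frame: the origin (TCP) lies on the centre line of the jaws, within the pads' length; the fingertips stand 19 mm ahead of it and the grasp point (between the pads) is the TCP; x points along the fingers, y is the direction in which the jaws open and shut, and the axes are right-handed (so a half turn about x gives the same grasp; the last joint's range is limited). The gripper opens to 87 mm and grips with 3 to 60 N. Pads are 19 mm wide; open, the fingers measure 117 mm over their backs; the gripper's body (75 mm by 190 mm) begins 51 mm behind the grasp point.
Start: joints at [-56.688, 22.042, 0.453, 0, -68.411, -14.817], TCP at [0.198, -0.593, 0.242] pointing down, gripper open.
Joint ranges: [-179.83, 179.83], [-69.29, 118.12], [-61.27, 80.66], [-181.25, 117.63], [-171.15, -9.14], [-177.46, 177.46]. Speed limits (degrees/s): [159.86, 159.86, 180, 180, 180, 180].

### API

Orientations are given as a 3x3 rotation matrix whose columns are the frame's x, y, z axes.
In Python, from station import * gives the robot as it stands.
- The arm moves only by the shell command python3 -m creep 'ROWS'. ROWS is JSON, a list of rows, each a list of 5 numbers: the opening, from 0 (shut) to 1 (fully open), then the shift along the world's x, y, z in mm, then the turn about the world's z in rad. In form: [[jaw, x, y, z, turn], ...]. A call has exactly 8 rows; each row is the pose to reach, as a shift and turn from the pose measured when the call began; what a row does not reach only later rows make up. A row lasts 1/10 s, in which the tool goes at most 50 mm and 8.59 degrees, less where a joint would pass 70% of its speed; a pose out of reach is approached as far as the arm can. A call with a gripper value outside its range is refused whole. The fingers move at their own pace and stop on an object; the grip force is fixed at half the most. Time passes only in rows, so rows that repeat a pose let the fingers close, or fill a call up. It gives the time, the measured TCP pose, the force and the opening at its end, in the units of the state.
- sense(): the state, without advancing time (a new reading comes with each control period).
- capture(name): name is "scene" or "top" or "wrist"; returns a dict with "image" (400x640x3 uint8, blue, green, red), "z_map" (400x640 float32, m along the optical axis (not along the pixel's ray), 0 where there is no reading), "mtx" (3x3 intrinsics, pixels), "eye" and "attitude" of the camera in the world. Camera axes: x right, y up, looking along -z (the intrinsics and any distortion apply to the point x, -y, -z); pixel columns grow to the right and rows downward; lengths in m; the calibration is good to about 2 mm. A picture is of the moment at which its call begins.
- finish_job(): hands the job in, once; it reports no verdict.
Trained networks look in a picture, given as the dict that the camera call returned (one of the last four; its "shot" number tells which), for a name from the list of things; names that differ only in an ending like _2 or _b are one class to them, and where a whole thing is asked for, a point or a joint stands for the part that bears it (a point fixed in the world has none). Each returns a list of dicts, best first, with "confidence" (0 to 1); they miss things now and then, are a little off and sometimes report something else, mostly with a low value. They report only what shows in the picture. A call takes as long as a camera call. They do not tell look-alikes from the thing itself.
- look_for(picture, thing): "box" ([left, top, right, bottom] in pixels, round what is visible of it).
- mark_of(picture, thing): "centre" ([column, row] in pixels: a listed point, or the origin of a listed thing).
The state is a dict: "time_s": time; "joints": joint angles; "joint_velocities": joint speeds; "effort": joint torques, N m; "tcp_pos": TCP position; "ee_rot": TCP orientation; "wrist_force": force on the tool from outside, world axes, zero at the start; "moment": the same for the moment, N m; "gripper_width": opening from 0.0 (shut) to 1.0 (fully open).
Only numpy, scipy, OpenCV 4.12 (cv2) and the standard library are available. Lean on these libraries where they do the work, as an engineer would, in place of code of your own. Each camera call takes 0.05 s, during which the arm holds its last target.

## Working session

There is one attempt and no reset: what is moved stays moved. The work goes in short steps, Python scripts to look and compute and a shell command to move; the robot and the scene stay as the last step left them, time stands still between calls to the robot, and variables do not carry over. Pictures are saved under pics/ and viewed, and the job is handed in when it is done.

```bash
ls; mkdir -p pics
cat > h.py <<'E'
from station import *
import numpy as np, cv2
def pix2w(p,u,v,z=None):
    K=p["mtx"];R=np.array(p["attitude"]);e=np.array(p["eye"])
    if z is None:
        a=p["z_map"][max(0,int(v)-1):int(v)+2,max(0,int(u)-1):int(u)+2];a=a[a>0];z=np.median(a) if len(a) else np.nan
    x=(u-K[0][2])/K[0][0]*z;y=(v-K[1][2])/K[1][1]*z
    return e+R@np.array([x,-y,-z])
def ray_at_z(p,u,v,h):
    a=pix2w(p,u,v,1.0);e=np.array(p["eye"]);d=a-e
    return e+d*(h-e[2])/d[2]
def w2pix(p,w):
    K=p["mtx"];R=np.array(p["attitude"]);c=R.T@(np.array(w)-np.array(p["eye"]))
    return np.array([K[0][0]*c[0]/-c[2]+K[0][2],K[1][1]*-c[1]/-c[2]+K[1][2]])
def cloud(p):
    K=p["mtx"];R=np.array(p["attitude"]);e=np.array(p["eye"]);Z=p["z_map"]
    v,u=np.mgrid[0:Z.shape[0],0:Z.shape[1]]
    P=np.stack([(u-K[0][2])/K[0][0]*Z,-(v-K[1][2])/K[1][1]*Z,-Z],-1)@R.T+e
    P[Z<=0]=np.nan
    return P
E
python3 - <<'E'
from h import *
print(sense())
for n in("scene","top","wrist"):
    p=capture(n);cv2.imwrite(f"pics/{n}0.png",p["image"]);print(n,p["eye"],p["attitude"],p["mtx"],[k for k in p])
    for t in["rack","mark","stop_mid","stop_knob_grip","keeper_mid","keeper_knob_grip","sample1","puck","offcut","beaker","bottle"]:
        try:
            r=mark_of(p,t)
            print(t,[( [int(x) for x in d["centre"]],round(d["confidence"],2)) for d in r][:8])
        except Exception as ex: print(t,ex)
E
```

```text
pics
{'time_s': 0.0, 'joints': array([-5.66889075e+01,  2.20898642e+01,  3.79111392e-01, -2.87063381e-02,
       -6.84113803e+01, -1.48168695e+01]), 'joint_velocities': array([-0.06093416,  0.0437167 , -0.01567277,  0.06363544, -0.05645495,
       -0.02609807]), 'effort': array([ 5.73046927e-04, -3.90663350e+01,  1.87407804e+01,  4.21986982e+00,
        1.11073803e-02, -1.76455023e-04]), 'tcp_pos': array([ 0.19809482, -0.59217628,  0.24046518]), 'ee_rot': array([[-7.81300769e-04, -3.17032885e-01,  9.48414224e-01],
       [ 2.03721510e-03,  9.48412040e-01,  3.17033833e-01],
       [-9.99997620e-01,  2.17982256e-03, -9.51308752e-05]]), 'wrist_force': array([0.73613113, 0.05753238, 0.2151965 ]), 'moment': array([-0.0135308 , -0.02402167,  0.00550689]), 'gripper_width': 0.9977856320345728}
scene [1.21184795 0.17791992 1.40081474] [[-3.14148851e-01 -8.17186306e-01  4.83236010e-01]
 [ 9.49373516e-01 -2.70057926e-01  1.60494993e-01]
 [-6.52595762e-04  5.09190787e-01  8.60653424e-01]] [[421.48244557   0.         316.10942892]
 [  0.         421.48244557 200.12142573]
 [  0.           0.     
[... 1247 characters left out ...]
.73), ([419, 224], 0.68), ([355, 253], 0.6)]
puck [([269, 192], 0.45)]
offcut [([390, 221], 0.6), ([320, 156], 0.55), ([363, 197], 0.49)]
beaker [([194, 167], 0.89)]
bottle [([487, 190], 0.73)]
wrist [ 0.13395668 -0.61476985  0.3846235 ] [[-3.16282378e-01 -9.17302735e-01 -2.41911449e-01]
 [ 9.48665014e-01 -3.05722942e-01 -8.10442682e-02]
 [ 3.84248951e-04 -2.55125802e-01  9.66907792e-01]] [[304.43158081   0.         314.25946562]
 [  0.         304.43158081 199.54615388]
 [  0.           0.           1.        ]] ['image', 'z_map', 'mtx', 'eye', 'attitude', 'shot']
rack []
mark []
stop_mid []
stop_knob_grip []
keeper_mid []
keeper_knob_grip []
sample1 []
puck []
offcut []
beaker []
bottle []
```

View pics/scene0.png

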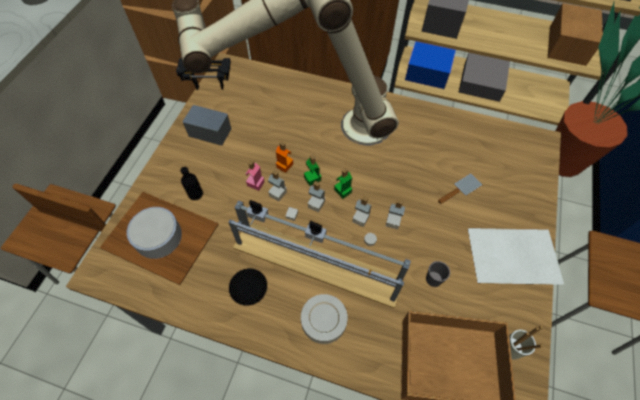

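View pics/top0.png

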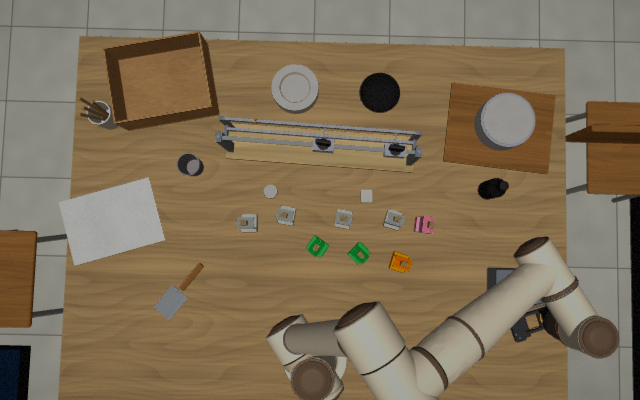

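Run:
```python
from h import *
p=capture("scene");cv2.imwrite("pics/scene_c.png",cv2.resize(p["image"][130:310,220:420],None,fx=4,fy=3.3,interpolation=cv2.INTER_CUBIC)[:600])
p=capture("top");cv2.imwrite("pics/top_c.png",cv2.resize(p["image"][105:275,205:445],None,fx=3.3,fy=3.3,interpolation=cv2.INTER_CUBIC))
np.save("top_img.npy",p["image"])
P=cloud(p)
# rail ends etc.
for u,v in [(220,137),(417,150),(323,144),(395,149),(247,222),(286,214),(343,218),(394,218),(255,121),(323,140)]:
    print(u,v,np.round(P[v,u],3))
```

```text
220 137 [0.661 0.279 0.202]
417 150 [ 0.638 -0.282  0.197]
323 144 [ 0.64  -0.015  0.246]
395 149 [ 0.631 -0.213  0.246]
247 222 [0.423 0.207 0.124]
286 214 [0.448 0.09  0.154]
343 218 [ 0.441 -0.076  0.144]
394 218 [ 0.444 -0.224  0.156]
255 121 [0.711 0.183 0.193]
323 140 [ 0.649 -0.015  0.256]
```

View pics/top_c.png

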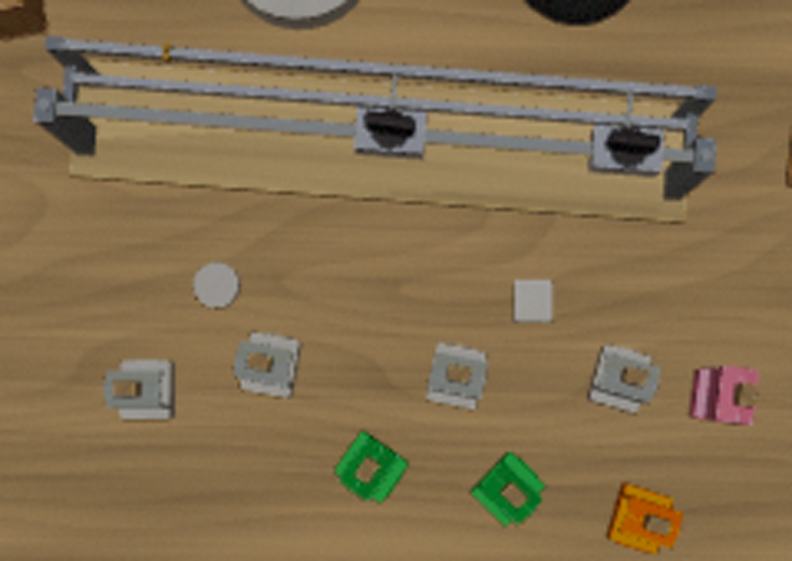

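View pics/scene_c.png

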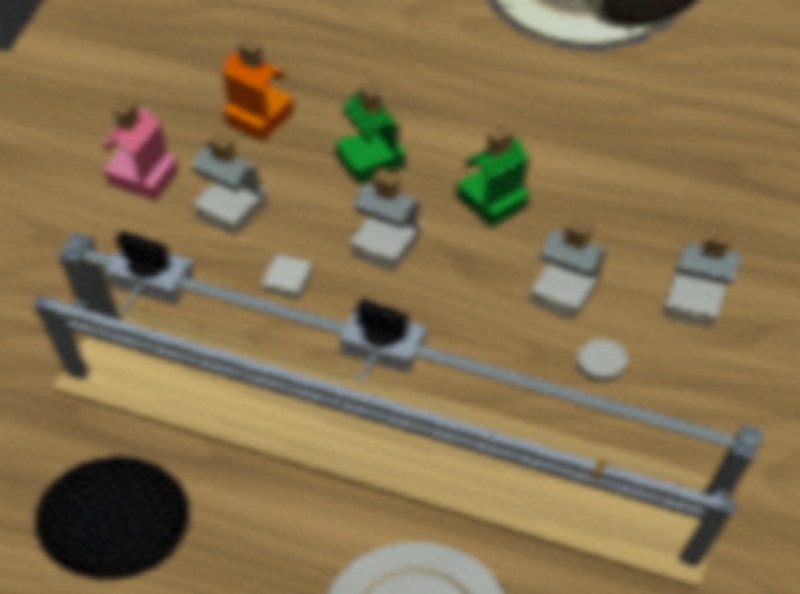

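```bash
python3 -m creep '[[1,20,30,45,0.12],[1,45,65,90,0.25],[1,75,100,120,0.4],[1,105,135,140,0.55],[1,135,170,150,0.7],[1,165,205,150,0.85],[1,195,240,150,1.0],[1,225,275,150,1.1]]'; python3 -m creep '[[1,28,37,0,0.1],[1,56,74,0,0.1],[1,84,111,0,0.1],[1,112,148,-5,0.1],[1,140,185,-10,0.1],[1,168,222,-20,0.1],[1,196,259,-30,0.1],[1,227,300,-40,0.1]]'
python3 - <<'E'
from h import *
s=sense();print(s["time_s"],s["tcp_pos"],s["ee_rot"].round(3),s["joints"])
p=capture("wrist");cv2.imwrite("pics/w1.png",p["image"]);np.savez("w1.npz",**{k:p[k] for k in("image","z_map","mtx","eye","attitude")})
for t in["stop_mid","stop_knob_grip"]:
    print(t,mark_of(p,t))
t_=capture("top")
np.savez("t1.npz",**{k:t_[k] for k in("image","z_map","mtx","eye","attitude")})
E
```

```text
time_s: 2.7
tcp_pos: [0.4187, -0.3224, 0.3923]
ee_rot: [[0.002, -0.99, 0.143], [-0.001, 0.143, 0.99], [-1.0, -0.002, -0.0]]
wrist_force: [0.8, -1.0, -0.0]
gripper_width: 0.998
time_s: 3.5
tcp_pos: [0.6451, -0.0226, 0.3527]
ee_rot: [[0.002, -0.999, 0.043], [-0.001, 0.043, 0.999], [-1.0, -0.002, -0.0]]
wrist_force: [1.0, -0.2, 0.0]
gripper_width: 0.999
3.5 [ 0.64510657 -0.02264557  0.35270627] [[ 0.002 -0.999  0.043]
 [-0.001  0.043  0.999]
 [-1.    -0.002 -0.   ]] [ 1.23480055e+01  2.13380034e+01  1.49728459e+01  5.55917098e-02
 -8.35204890e+01 -1.48247795e+01]
stop_mid [{'centre': [314.0, 198.8], 'confidence': 0.84}, {'centre': [443.3, 124.1], 'confidence': 0.25}]
stop_knob_grip [{'centre': [312.3, 214.5], 'confidence': 0.97}]
```

View pics/w1.png

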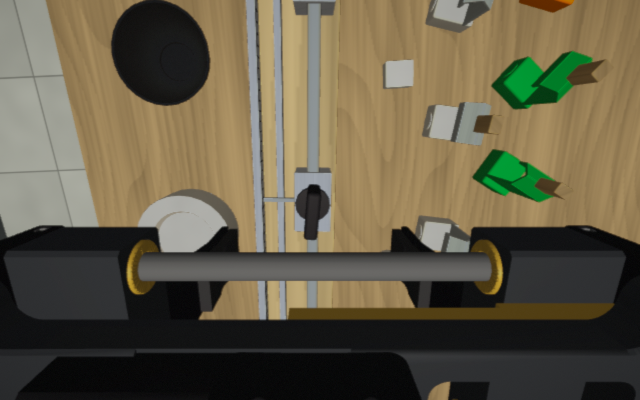

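```bash
cat >> h.py <<'E'
def load(f): return dict(np.load(f))
E
python3 - <<'E'
from h import *
p=load("w1.npz");P=cloud(p);print(p["eye"],p["attitude"].round(3))
def show(mask,name):
    q=P[mask];print(name,len(q),np.nanmin(q,0).round(4),np.nanmax(q,0).round(4),np.nanmean(q,0).round(4));return q
Z=P[...,2];X=P[...,0];Y=P[...,1]
v,u=np.mgrid[0:400,0:640]
near=(v<245)
m=near&(Z>0.245)&(Z<0.27)&(abs(X-0.65)<0.06)
q=show(m,"knob top")
c=np.mean(q[:,:2],0);w,V=np.linalg.eigh(np.cov((q[:,:2]-c).T));print("dir",V[:,1],np.degrees(np.arctan2(V[1,1],V[0,1])),np.sqrt(w)*np.sqrt(12))
m=near&(Z>0.190)&(Z<0.2)&(X>0.63)&(X<0.67)&(Y<-0.06)&(Y>-0.18)
q=show(m,"rail")
f=np.polyfit(q[:,1],q[:,0],1);print("rail x = a y + b",f)
m=near&(Z>0.203)&(Z<0.212)&(abs(X-0.65)<0.04)&(Y>-0.08)&(Y<0.05)
q=show(m,"carriage top")
m=near&(Z>0.175)&(Z<0.195)&(X>0.69)&(X<0.73)
q=show(m,"rear bar")
f=np.polyfit(q[:,1],q[:,0],1);print("bar",f)
for vv in range(160,246,4):print(vv,[round(float(a),3) for a in Z[vv,290:340:4]])
t=load("t1.npz")
cv2.imwrite("pics/top1.png",cv2.resize(t["image"][105:275,205:445],None,fx=3.3,fy=3.3,interpolation=cv2.INTER_CUBIC))
E
```

```text
[ 0.64287527 -0.0916655   0.4958087 ] [[-0.999 -0.042 -0.015]
 [ 0.044 -0.966 -0.253]
 [-0.004 -0.254  0.967]]
knob top 690 [ 0.6416 -0.0347  0.2452] [0.6569 0.0065 0.2567] [ 0.649  -0.0153  0.2543]
dir [0.12733901 0.99185925] 82.68414902655377 [0.01169831 0.0419003 ]
rail 1703 [ 0.635 -0.18   0.19 ] [ 0.6527 -0.06    0.1979] [ 0.6433 -0.1227  0.1947]
rail x = a y + b [0.05540763 0.65014669]
carriage top 1046 [ 0.6302 -0.0442  0.2043] [0.668  0.0175 0.2118] [ 0.6485 -0.0201  0.2079]
rear bar 2365 [ 0.6933 -0.2013  0.175 ] [0.7139 0.0407 0.1943] [ 0.7024 -0.092   0.1841]
bar [0.0530842  0.70725428]
160 [0.018, 0.018, 0.018, 0.018, 0.018, 0.195, 0.196, 0.193, 0.018, 0.019, 0.018, 0.018, 0.0]
164 [0.018, 0.018, 0.016, 0.017, 0.017, 0.195, 0.197, 0.193, 0.017, 0.017, 0.018, 0.018, 0.0]
168 [0.019, 0.018, 0.182, 0.182, 0.184, 0.195, 0.196, 0.193, 0.182, 0.18, 0.018, 0.017, -0.0]
172 [0.018, 0.018, 0.208, 0.206, 0.207, 0.208, 0.206, 0.206, 0.205, 0.205, 0.207, 0.018, 0.0]
176 [0.018, 0.207, 0.208, 0.208, 0.208, 0.208, 0.208, 0.208, 0.208, 0.208, 0.207, 0.017, -0.002]
180 [0.019, 0.207, 0.2
[... 893 characters left out ...]
.254, 0.215, 0.208, 0.208, 0.016, -0.001]
220 [0.019, 0.018, 0.207, 0.208, 0.255, 0.255, 0.254, 0.253, 0.206, 0.209, 0.208, 0.014, 0.001]
224 [0.019, 0.017, 0.208, 0.207, 0.255, 0.255, 0.255, 0.254, 0.208, 0.209, 0.208, 0.016, 0.0]
228 [0.017, 0.017, 0.208, 0.208, 0.255, 0.256, 0.255, 0.208, 0.207, 0.208, 0.207, -0.002, -0.0]
232 [0.018, 0.017, 0.019, 0.018, 0.255, 0.255, 0.255, 0.019, 0.018, 0.019, 0.02, 0.001, -0.0]
236 [0.018, 0.02, 0.018, 0.017, 0.256, 0.255, 0.257, 0.018, 0.018, 0.019, 0.018, 0.0, 0.0]
240 [0.019, 0.019, 0.018, 0.019, 0.017, 0.196, 0.196, 0.019, 0.02, 0.018, 0.018, 0.0, 0.0]
244 [0.019, 0.017, 0.018, 0.019, 0.019, 0.195, 0.196, 0.019, 0.019, 0.018, 0.018, -0.001, 0.001]
```

View pics/top1.png

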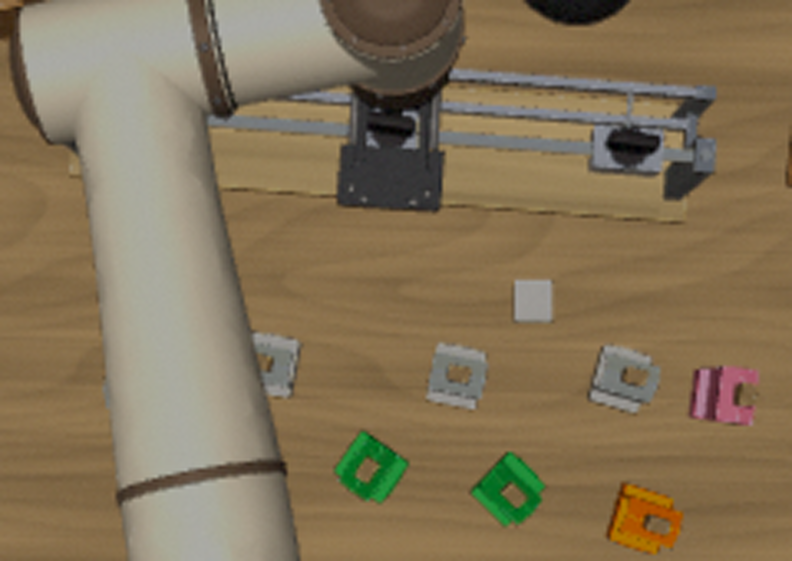

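```bash
python3 -m creep '[[1,4,8,-10,-0.084],[0.6,4,8,-50,-0.084],[0.6,4,8,-90,-0.084],[0.6,4,8,-110,-0.084],[0.6,4,8,-110,-0.084],[0.1,4,8,-110,-0.084],[0,4,8,-110,-0.084],[0,4,8,-110,-0.084]]'; python3 -m creep '[[0,0,0,0,0],[0,0,0,0,0],[0,0,0,0,0.1],[0,0,0,0,0.2],[0,0,0,0,0.3],[0,0,0,0,0.4],[0,0,0,0,0.5],[0,0,0,0,0.6]]'
python3 - <<'E'
from h import *
s=sense();print(s["time_s"],s["tcp_pos"],s["ee_rot"].round(3),s["joints"],s["wrist_force"],s["moment"])
E
```

```text
time_s: 4.5
tcp_pos: [0.6495, -0.0153, 0.2438]
ee_rot: [[0.003, -0.992, 0.125], [-0.001, 0.125, 0.992], [-1.0, -0.003, -0.0]]
wrist_force: [0.3, -0.4, 0.4]
gripper_width: 0.448
time_s: 5.3
tcp_pos: [0.6489, -0.0153, 0.2444]
ee_rot: [[0.002, -0.888, -0.461], [0.001, -0.461, 0.888], [-1.0, -0.002, 0.0]]
wrist_force: [-1.8, 0.9, 2.6]
gripper_width: 0.14
5.3 [ 0.64886279 -0.01525551  0.24443936] [[ 0.002 -0.888 -0.461]
 [ 0.001 -0.461  0.888]
 [-1.    -0.002  0.   ]] [ 1.28859688e+01  2.42428120e+01  4.33042680e+00 -4.77000128e-02
 -6.99616676e+01  1.45530408e+01] [-1.77956395  0.89024294  2.61110701] [ 0.15649153  0.76222866 -0.13453304]
```

```bash
python3 -m creep '[[0,0,0,0,0.1],[0,0,0,0,0.2],[0,0,0,0,0.3],[0,0,0,0,0.4],[0,0,0,0,0.5],[0,0,0,0,0.6],[0,0,0,0,0.65],[0,0,0,0,0.65]]'
python3 - <<'E'
from h import *
s=sense();print(s["time_s"],s["tcp_pos"],s["ee_rot"].round(3),s["joints"],s["wrist_force"],s["moment"])
p=capture("top");cv2.imwrite("pics/top2.png",cv2.resize(p["image"][105:275,205:445],None,fx=3.3,fy=3.3,interpolation=cv2.INTER_CUBIC))
P=cloud(p);
for v in range(116,127): print(v,[tuple(P[v,u].round(3)) for u in range(253,259)][:3], p["image"][v,250:260].tolist())
E
```

```text
time_s: 6.1
tcp_pos: [0.6496, -0.0149, 0.2445]
ee_rot: [[0.003, -0.428, -0.904], [0.003, -0.904, 0.428], [-1.0, -0.004, -0.001]]
wrist_force: [2.8, 0.3, -1.2]
gripper_width: 0.132
6.1 [ 0.64958619 -0.01493942  0.24448299] [[ 0.003 -0.428 -0.904]
 [ 0.003 -0.904  0.428]
 [-1.    -0.004 -0.001]] [ 12.86714579  24.29548372   4.44847768  -0.1226741  -69.97490346
  51.83306709] [ 2.79153413  0.25072756 -1.19610466] [-0.01731117 -0.47687972 -0.06956436]
116 [(np.float64(0.64), np.float64(0.128), np.float64(0.566)), (np.float64(0.641), np.float64(0.127), np.float64(0.565)), (np.float64(0.64), np.float64(0.124), np.float64(0.568))] [[137, 156, 165], [136, 155, 166], [138, 157, 168], [137, 156, 166], [138, 158, 167], [141, 160, 169], [142, 161, 169], [141, 161, 170], [143, 161, 171], [144, 163, 170]]
117 [(np.float64(0.638), np.float64(0.128), np.float64(0.569)), (np.float64(0.638), np.float64(0.126), np.float64(0.57)), (np.float64(0.638), np.float64(0.124), np.float64(0.566))] [[141, 160, 170], [141, 161, 170], [144, 163, 172], [142, 161, 168], [144, 163, 170], [145, 163, 170], [144, 163, 16
[... 2528 characters left out ...]
(np.float64(0.619), np.float64(0.127), np.float64(0.574)), (np.float64(0.619), np.float64(0.124), np.float64(0.575)), (np.float64(0.619), np.float64(0.122), np.float64(0.579))] [[159, 169, 170], [160, 170, 170], [160, 170, 169], [160, 169, 169], [161, 170, 169], [160, 169, 170], [161, 169, 170], [164, 170, 171], [162, 170, 169], [162, 169, 168]]
126 [(np.float64(0.617), np.float64(0.126), np.float64(0.575)), (np.float64(0.617), np.float64(0.124), np.float64(0.575)), (np.float64(0.617), np.float64(0.122), np.float64(0.575))] [[159, 170, 170], [161, 170, 170], [162, 170, 170], [162, 169, 169], [163, 170, 169], [163, 169, 169], [164, 170, 170], [163, 170, 170], [164, 171, 170], [163, 170, 170]]
```

```bash
python3 -m creep '[[0,0.8,15,0,0],[0,2,35,0,0],[0,3,55,0,0],[0,4.2,75,0,0],[0,5.3,95,0,0],[0,6.4,115,0,0],[0,7.5,135,0,0],[0,8.3,150,0,0]]'
python3 - <<'E'
from h import *
s=sense();print(s["time_s"],s["tcp_pos"],s["ee_rot"].round(3),s["joints"],s["wrist_force"],s["moment"])
for n in("wrist","scene"):
    p=capture(n);cv2.imwrite(f"pics/{n}3.png",p["image"]);np.savez(f"{n}3.npz",**{k:p[k] for k in("image","z_map","mtx","eye","attitude")})
    print(mark_of(p,"mark"),look_for(p,"mark"),mark_of(p,"stop_knob_grip"))
cv2.imwrite("pics/s3c.png",cv2.resize(p["image"][215:310,280:430],None,fx=5,fy=5,interpolation=cv2.INTER_CUBIC))
E
```

```text
time_s: 6.95
tcp_pos: [0.6576, 0.1372, 0.2445]
ee_rot: [[0.002, -0.428, -0.904], [0.003, -0.904, 0.428], [-1.0, -0.003, -0.001]]
wrist_force: [-0.0, -1.7, -1.2]
gripper_width: 0.132
6.95 [0.65762456 0.13719426 0.24445784] [[ 0.002 -0.428 -0.904]
 [ 0.003 -0.904  0.428]
 [-1.    -0.003 -0.001]] [ 25.50721798  26.48422686   7.95274353  -0.09099285 -71.30126892
  39.19169332] [-0.04632704 -1.67949624 -1.16292569] [-0.51361675  0.14620723 -0.05469379]
[] [{'box': [206.7, 164.0, 229.4, 189.9], 'confidence': 0.84}] [{'centre': [317.0, 259.0], 'confidence': 0.74}]
[] [{'box': [268.4, 169.9, 285.4, 201.0], 'confidence': 0.74}, {'box': [245.6, 200.2, 268.3, 224.5], 'confidence': 0.67}] [{'centre': [256.4, 207.7], 'confidence': 0.44}, {'centre': [360.6, 243.2], 'confidence': 0.42}]
```

View pics/wrist3.png

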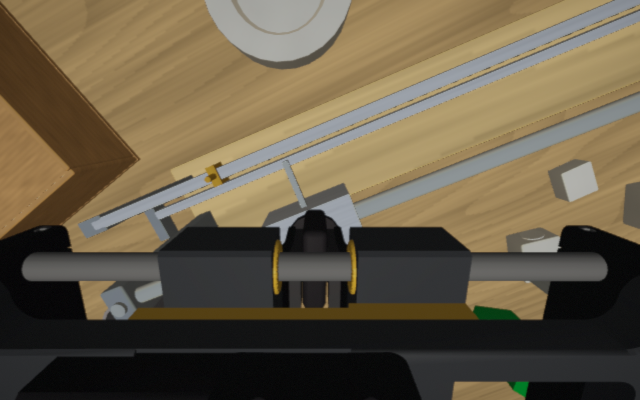

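View pics/s3c.png

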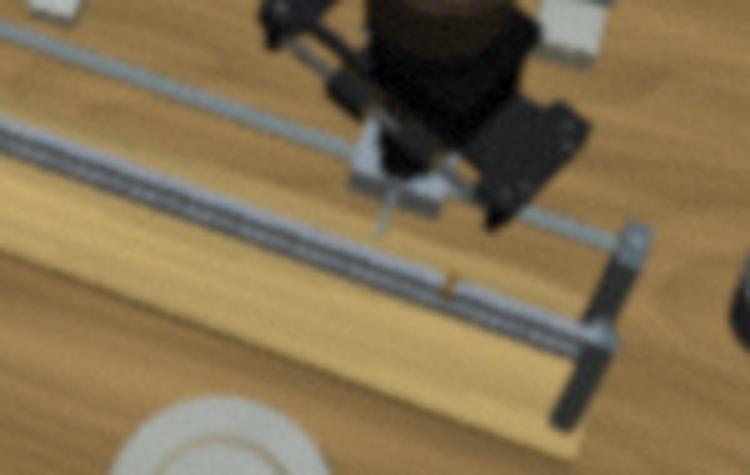

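Run:
```python
from h import *
p=load("wrist3.npz");P=cloud(p)
I=p["image"].astype(int)
b,g,r=I[...,0],I[...,1],I[...,2]
m=np.zeros(b.shape,bool);m[160:192,203:232]=True
ms=m&(r-b>60)&(P[...,2]>0.15)
v,u=np.nonzero(ms);print(len(u),u.min(),u.max(),v.min(),v.max())
q=P[ms];print(q.min(0).round(4),q.max(0).round(4),q.mean(0).round(4))
y=np.array([0.0553,0.9985,0]);x=np.array([.9985,-.0553,0])
O=np.array([0.65015,0,0])
def rk(q): return np.stack([(q-O)@x,(q-O)@y,q[...,2]],-1)
Q=rk(q);print("mark rack",Q.min(0).round(4),Q.max(0).round(4),np.median(Q,0).round(4))
# pointer
R=rk(P)
pm=np.zeros_like(m);pm[155:212,270:312]=True
pm&=(R[...,2]>0.185)&(R[...,2]<0.202)&(R[...,0]>0.02)&(R[...,0]<0.055)
Q=R[pm];print("ptr",len(Q),Q.min(0).round(4),Q.max(0).round(4),Q.mean(0).round(4));f=np.polyfit(Q[:,0],Q[:,1],1);print(f)
# rail & carriage
cm=np.zeros_like(m);cm[:230,:]=True
cm1=cm&(R[...,2]>.204)&(R[...,2]<.211)&(abs(R[...,0])<0.03);Q=R[cm1];print("car",Q.min(0).round(4),Q.max(0).round(4))
rm=cm&(R[...,2]>.192)&(R[...,2]<.199)&(abs(R[...,0])<0.02)&(R[...,1]<0.09);Q=R[rm];print("rail",Q.min(0),Q.max(0),np.polyfit(Q[:,1],Q[:,0],1))
bm=cm&(R[...,2]>.175)&(R[...,2]<.19)&(abs(R[...,0]-.057)<0.01);Q=R[bm];print("bar",np.polyfit(Q[:,1],Q[:,0],1))
print("tcp",rk(sense()["tcp_pos"]))
```

```text
263 205 228 162 186
[0.711  0.1802 0.1699] [0.7247 0.1883 0.2017] [0.7182 0.1829 0.1887]
mark rack [0.0505 0.1839 0.1699] [0.0643 0.1916 0.2017] [0.0578 0.186  0.188 ]
ptr 319 [0.02   0.1362 0.1851] [0.0549 0.1476 0.1997] [0.0351 0.1381 0.1976]
[0.01792826 0.13750941]
car [-0.0051  0.1082  0.204 ] [0.018  0.167  0.2107]
rail [-0.00588345 -0.0754829   0.19200078] [0.00609603 0.08996796 0.19765152] [-0.00194404  0.00066263]
bar [-0.00045157  0.05764868]
tcp [-6.03289139e-05  1.34645427e-01  2.44485051e-01]
```

```bash
python3 -m creep '[[0,0.7,12,0,0],[0,1.5,26,0,0],[0,2.2,40,0,0],[0,2.7,48.5,0,0],[0,2.7,48.5,0,0],[0,2.7,48.5,0,0],[0,2.7,48.5,0,0],[0,2.7,48.5,0,0]]'
cat > meas.py <<'E'
from h import *
y=np.array([0.0553,0.9985,0]);x=np.array([.9985,-.0553,0]);O=np.array([0.65015,0,0])
def rk(q): return np.stack([(q-O)@x,(q-O)@y,q[...,2]],-1)
def markptr(p):
    P=cloud(p);R=rk(P);I=p["image"].astype(int);r=I[...,2];b=I[...,0]
    up=np.zeros(r.shape,bool);up[:235]=True
    ms=up&(r-b>60)&(R[...,2]>0.165)&(R[...,2]<0.21)&(abs(R[...,0]-0.057)<0.012)
    Q=R[ms];print("mark",len(Q),Q.min(0).round(4),Q.max(0).round(4),np.median(Q,0).round(4))
    pm=up&(R[...,2]>0.191)&(R[...,2]<0.202)&(R[...,0]>0.022)&(R[...,0]<0.05)
    Q=R[pm];print("ptr",len(Q),Q.min(0).round(4),Q.max(0).round(4),np.median(Q,0).round(4))
    cm1=up&(R[...,2]>.204)&(R[...,2]<.211)&(abs(R[...,0])<0.03);Q=R[cm1];print("car",Q.min(0).round(4),Q.max(0).round(4))
E
python3 - <<'E'
from meas import *
p=capture("wrist");cv2.imwrite("pics/w4.png",p["image"]);np.savez("w4.npz",**{k:p[k] for k in("image","z_map","mtx","eye","attitude")})
markptr(p);print(look_for(p,"mark"));s=sense();print(s["joints"])
E
```

```text
time_s: 8.15
tcp_pos: [0.6601, 0.1827, 0.2445]
ee_rot: [[0.001, -0.43, -0.903], [0.003, -0.903, 0.43], [-1.0, -0.003, -0.0]]
wrist_force: [-2.1, 0.4, 1.3]
gripper_width: 0.137
mark 220 [0.0504 0.1841 0.171 ] [0.0643 0.1907 0.2009] [0.0578 0.1866 0.188 ]
ptr 293 [0.022  0.1817 0.1938] [0.0493 0.1862 0.1999] [0.0361 0.1837 0.1978]
car [-0.0071  0.1539  0.204 ] [0.0178 0.2126 0.211 ]
[{'box': [266.1, 139.5, 286.4, 164.2], 'confidence': 0.53}]
[ 28.91846763  27.81387723  10.14195094  -0.09485809 -72.18843136
  35.65731948]
```

View pics/w4.png

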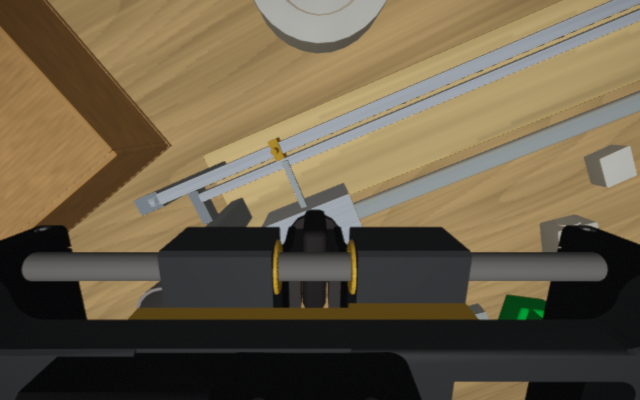

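```bash
python3 -m creep '[[0,0.2,3,0,0],[0,0.2,3.5,0,0],[0,0.2,3.5,0,0],[0,0.2,3.2,0,-0.12],[0,0.2,3.2,0,-0.24],[0,0.2,3.2,0,-0.36],[0,0.2,3.2,0,-0.48],[0,0.2,3.2,0,-0.6]]';python3 -m creep '[[0,0,0,0,-0.12],[0,0,0,0,-0.24],[0,0,0,0,-0.36],[0,0,0,0,-0.48],[0,0,0,0,-0.6],[0,0,0,0,-0.66],[0,0,0,0,-0.66],[0,0,0,0,-0.66]]'
python3 - <<'E'
from meas import *
p=capture("wrist");cv2.imwrite("pics/w5.png",p["image"])
markptr(p);s=sense();print(s["joints"],s["moment"],s["wrist_force"],np.degrees(np.arctan2(s["ee_rot"][1,1],s["ee_rot"][0,1])))
E
```

```text
time_s: 9.05
tcp_pos: [0.6596, 0.1853, 0.2445]
ee_rot: [[0.001, -0.867, -0.499], [-0.0, -0.499, 0.867], [-1.0, -0.0, -0.0]]
wrist_force: [-4.3, -1.2, 2.0]
gripper_width: 0.135
time_s: 9.85
tcp_pos: [0.6584, 0.185, 0.2445]
ee_rot: [[-0.002, -0.991, 0.137], [-0.001, 0.137, 0.991], [-1.0, 0.002, -0.001]]
wrist_force: [-5.2, -1.3, 2.4]
gripper_width: 0.134
mark 31 [0.0498 0.184  0.1704] [0.0643 0.1875 0.1826] [0.0506 0.1846 0.1769]
ptr 2 [0.0223 0.1853 0.1944] [0.0225 0.1853 0.1964] [0.0224 0.1853 0.1954]
car [-0.0189  0.157   0.2041] [0.0173 0.1877 0.211 ]
[ 2.92014009e+01  2.78450085e+01  1.01586678e+01 -8.24299429e-03
 -7.24656375e+01 -3.70859197e+01] [-0.7670985   1.6123803  -0.02743056] [-5.84901203 -2.22669002  2.02523636] 172.11289348611953
```

View pics/w5.png

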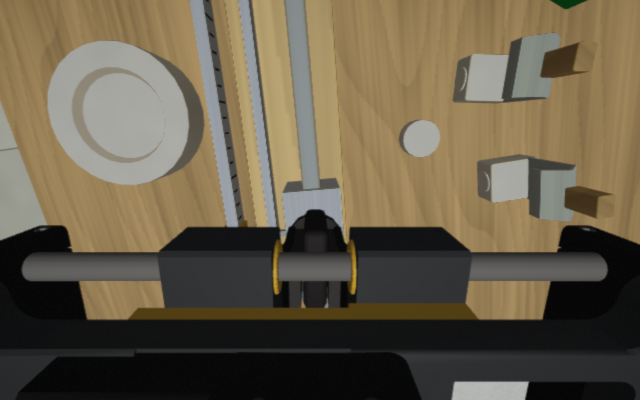

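```bash
python3 -m creep '[[0.5,0,0,0,0],[0.5,0,0,0,0],[0.6,0,0,20,0],[0.8,0,-10,60,0.05],[1,-10,-30,100,0.05],[1,-20,-50,130,0.05],[1,-25,-60,140,0.05],[1,-25,-60,140,0.05]]'
python3 - <<'E'
from meas import *
p=capture("wrist");cv2.imwrite("pics/w6.png",p["image"]);np.savez("w6.npz",**{k:p[k] for k in("image","z_map","mtx","eye","attitude")})
markptr(p);s=sense();print(s["tcp_pos"],s["wrist_force"])
print(mark_of(p,"sample1"))
R=rk(cloud(p));m=(R[...,2]>.245)&(R[...,2]<.262)&(abs(R[...,0])<.03);m[245:]=False
q=R[m][:,:2];print(len(q),q.mean(0));w,V=np.linalg.eigh(np.cov(q.T));print("bar angle rel to rail deg",np.degrees(np.arctan2(V[0,1],V[1,1])),q.min(0),q.max(0))
E
```

```text
time_s: 10.7
tcp_pos: [0.6338, 0.124, 0.387]
ee_rot: [[0.003, -0.996, 0.089], [0.001, 0.089, 0.996], [-1.0, -0.003, 0.001]]
wrist_force: [-0.2, -0.8, -0.6]
gripper_width: 0.779
mark 16 [0.0501 0.184  0.1719] [0.0526 0.1893 0.1873] [0.0507 0.1849 0.1813]Traceback (most recent call last):
  File "<stdin>", line 3, in <module>
  File "meas.py", line 10, in markptr
    Q=R[pm];print("ptr",len(Q),Q.min(0).round(4),Q.max(0).round(4),np.median(Q,0).round(4))
                               ~~~~~^^^
    return umr_minimum(a, axis, None, out, keepdims, initial, where)
ValueError: zero-size array to reduction operation minimum which has no identity
```

View pics/w6.png

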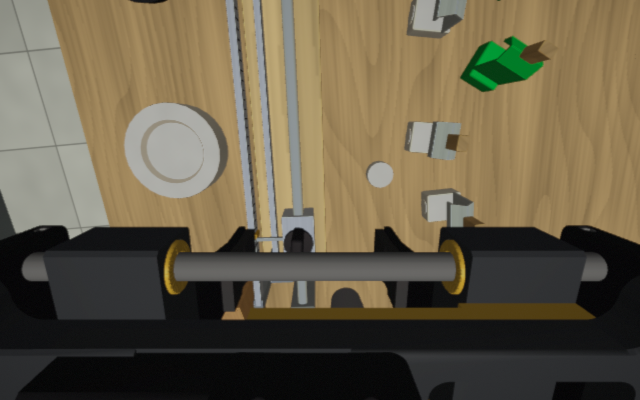

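```bash
python3 -m creep '[[1,-30,20,0,0],[1,-60,40,0,0],[1,-90,60,0,0],[1,-120,80,0,0],[1,-150,100,0,0],[1,-184,126,0,0],[1,-184,126,0,0],[1,-184,126,0,0]]'
cat > samp.py <<'E'
from h import *
def samples(p,vmax=240,verbose=True):
    P=cloud(p);I=p["image"];hsv=cv2.cvtColor(I,cv2.COLOR_BGR2HSV)
    Z=P[...,2]
    m=(Z>0.122)&(Z<0.156)&(P[...,0]<0.57)&(P[...,0]>0.3); m[vmax:]=False
    # exclude coloured neighbours later
    n,l,st,c=cv2.connectedComponentsWithStats(m.astype(np.uint8))
    out=[]
    for i in range(1,n):
        if st[i,4]<25: continue
        t=(l==i)&(Z>0.143)
        q=P[t]
        if len(q)<12: continue
        ctr=np.array([(np.percentile(q[:,0],2)+np.percentile(q[:,0],98))/2,(np.percentile(q[:,1],2)+np.percentile(q[:,1],98))/2])
        r=cv2.minAreaRect((q[:,:2]*1000).astype(np.float32))
        # hook crown points near
        d=np.hypot(P[...,0]-ctr[0],P[...,1]-ctr[1])
        k=(d<0.045)&(Z>0.085)&(Z<0.1145)
        bl=(d<0.06)&(Z>0.031)&(Z<0.041)
        s_=(d<0.045)&(Z>0.09)&(Z<0.113)
        col=np.median(hsv[k],0) if k.sum() else None
        rk_=cv2.minAreaRect((P[k][:,:2]*1000).astype(np.float32)) if k.sum()>8 else None
        rb=cv2.minAreaRect((P[bl][:,:2]*1000).astype(np.float32)) if bl.sum()>8 else None
        out.append(dict(ctr=ctr,tab=r,hook=rk_,block=rb,col=col,px=c[i]))
        if verbose:
            f=lambda r:None if r is None else ([round(a,1) for a in r[0]],[round(a,1) for a in r[1]],round(r[2],1))
            print("px",c[i].round(),"ctr",ctr.round(4),"tab",f(r),"\n   hook",f(rk_),"block",f(rb),"hsv",col)
    return out
E
python3 - <<'E'
from samp import *
p=capture("wrist");cv2.imwrite("pics/w7.png",p["image"]);np.savez("w7.npz",**{k:p[k] for k in("image","z_map","mtx","eye","attitude")})
s=sense();print(s["tcp_pos"],s["wrist_force"])
samples(p)
import meas
E
```

```text
time_s: 11.55
tcp_pos: [0.4486, 0.252, 0.3826]
ee_rot: [[-0.004, -0.996, 0.085], [-0.002, 0.086, 0.996], [-1.0, 0.003, -0.002]]
wrist_force: [0.3, -0.5, 0.3]
gripper_width: 1.002
[0.44926672 0.25149926 0.38266339] [ 0.36318464 -0.17674325 -0.48308343]
px [302.  46.] ctr [0.4503 0.1   ] tab ([450.3, 99.8], [20.4, 13.8], 83.2) 
   hook ([450.2, 99.4], [50.8, 34.1], 80.8) block ([451.9, 100.1], [48.6, 57.1], 80.7) hsv [ 53.  15. 141.]
px [332. 146.] ctr [0.4241 0.2169] tab ([424.1, 217.2], [19.5, 13.5], 86.4) 
   hook ([423.9, 217.2], [34.0, 50.0], 1.2) block ([425.3, 217.1], [56.4, 47.6], 1.2) hsv [ 53.  14. 145.]
```

View pics/w7.png

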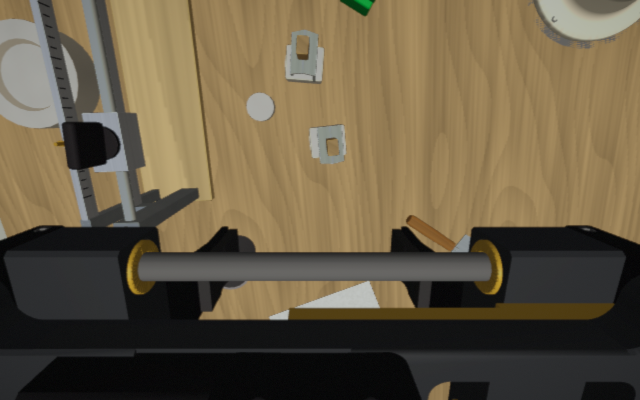

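```bash
python3 -m creep '[[1,-10,-15,-40,0.05],[1,-25,-34.5,-85,0.107],[1,-25,-34.5,-130,0.107],[1,-25,-34.5,-175,0.107],[1,-25,-34.5,-215,0.107],[1,-25,-34.5,-245,0.107],[0.6,-25,-34.5,-245,0.107],[0.1,-25,-34.5,-245,0.107]]';python3 -m creep '[[0,0,0,0,0],[0,0,0,0,0],[0,0,0,0,0],[0,0,0,0,0],[0,0,0,10,0],[0,0,0,40,0],[0,0,0,80,0],[0,0,0,120,0]]'
python3 - <<'E'
from samp import *
s=sense();print(s["tcp_pos"],s["wrist_force"],s["gripper_width"]*87)
p=capture("wrist");cv2.imwrite("pics/w8.png",p["image"])
p=capture("scene");cv2.imwrite("pics/s8.png",cv2.resize(p["image"][130:310,280:480],None,fx=4,fy=3.3,interpolation=cv2.INTER_CUBIC)[:600])
E
```

```text
time_s: 12.4
tcp_pos: [0.4251, 0.2167, 0.1375]
ee_rot: [[-0.004, -1.0, -0.019], [-0.004, -0.019, 1.0], [-1.0, 0.004, -0.004]]
wrist_force: [-0.3, -0.5, 0.1]
gripper_width: 0.895
time_s: 13.2
tcp_pos: [0.4249, 0.2164, 0.2596]
ee_rot: [[-0.003, -1.0, -0.019], [-0.004, -0.019, 1.0], [-1.0, 0.003, -0.004]]
wrist_force: [0.9, 1.1, 0.0]
gripper_width: 0.171
[0.42488821 0.21639916 0.25963172] [0.8771749  1.12970367 0.02978045] 14.875643809778655
```

View pics/s8.png

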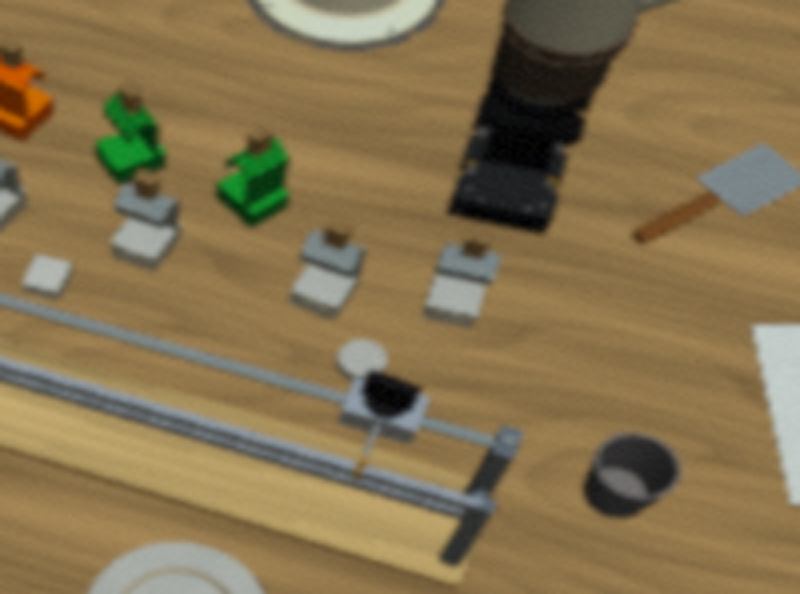

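View pics/w8.png

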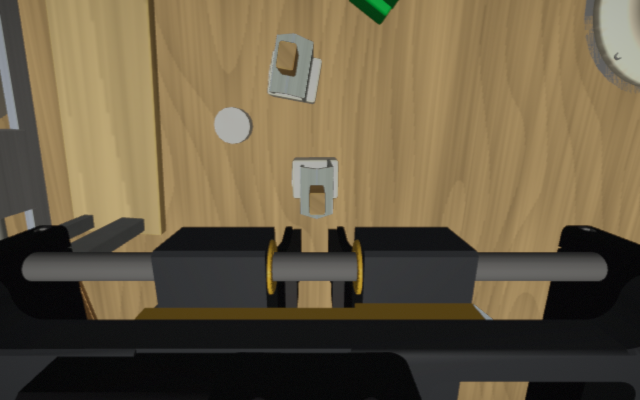

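Run:
```python
from samp import *
p=capture("wrist")
s=sense();print(s["tcp_pos"],s["wrist_force"],s["gripper_width"]*87)
samples(p,232)
```

```text
[0.42625832 0.21772154 0.26126782] [-0.13457624  0.01164159 -0.90913906] 4.151523849173475
px [293.  54.] ctr [0.45 0.1 ] tab ([450.0, 99.6], [20.1, 14.2], 80.5) 
   hook ([450.1, 99.5], [50.0, 34.1], 80.8) block ([451.6, 100.0], [48.8, 56.6], 80.8) hsv [ 53.  15. 142.]
px [322. 196.] ctr [0.424  0.2166] tab ([424.0, 216.7], [13.2, 19.7], 1.5) 
   hook ([423.7, 216.9], [33.9, 50.0], 1.1) block ([425.1, 215.9], [56.1, 47.7], 1.2) hsv [ 53.  15. 146.]
```

```bash
python3 -m creep '[[0.45,-2,-1,0,0],[0.45,-2,-1,0,0],[0.45,-2,-1,0,0],[0.45,-2,-1,0,0],[0.45,-2,-1,-40,0],[0.45,-2,-1,-80,0],[0.45,-2,-1,-123,0],[0.2,-2,-1,-123,0]]';python3 -m creep '[[0,0,0,0,0],[0,0,0,0,0],[0,0,0,0,0],[0,0,0,0,0],[0,0,0,0,0],[0,0,0,0,0],[0,0,0,5,0],[0,0,0,15,0]]'
```

```text
time_s: 14.15
tcp_pos: [0.4209, 0.2137, 0.133]
ee_rot: [[-0.008, -1.0, -0.018], [-0.007, -0.018, 1.0], [-1.0, 0.008, -0.007]]
wrist_force: [-0.9, -0.9, -0.2]
gripper_width: 0.413
time_s: 14.95
tcp_pos: [0.4201, 0.213, 0.1477]
ee_rot: [[-0.01, -1.0, -0.018], [-0.009, -0.018, 1.0], [-1.0, 0.01, -0.009]]
wrist_force: [0.3, 0.2, -1.7]
gripper_width: 0.156
```

```bash
python3 -m creep '[[0,0,0,40,0],[0,10,-5,80,0],[0,35,-18,110,-0.03],[0,70,-36,116,-0.073],[0,105,-54,116,-0.073],[0,140,-72,116,-0.073],[0,162,-84,116,-0.073],[0,162,-84,116,-0.073]]'
python3 - <<'E'
from meas import *
s=sense();print(s["tcp_pos"],s["ee_rot"].round(3),s["wrist_force"],s["gripper_width"]*87)
print(rk(s["tcp_pos"]),s["joints"])
p=capture("wrist");cv2.imwrite("pics/w9.png",p["image"])
p=capture("scene");cv2.imwrite("pics/s9.png",cv2.resize(p["image"][180:310,280:430],None,fx=5,fy=4.6,interpolation=cv2.INTER_CUBIC)[:600])
E
```

```text
time_s: 15.75
tcp_pos: [0.5841, 0.1273, 0.2628]
ee_rot: [[-0.012, -0.998, 0.059], [-0.009, 0.059, 0.998], [-1.0, 0.011, -0.01]]
wrist_force: [-0.2, 1.7, -2.1]
gripper_width: 0.161
[0.58405105 0.12727075 0.26283359] [[-0.012 -0.998  0.059]
 [-0.009  0.059  0.998]
 [-1.     0.011 -0.01 ]] [-0.20794734  1.70480188 -2.05421371] 13.997822147696663
[-0.07303787  0.12342458  0.26283359] [ 27.86666971  18.98116705  -1.11040506   0.14418993 -70.74480942
 -31.29353537]
```

View pics/s9.png

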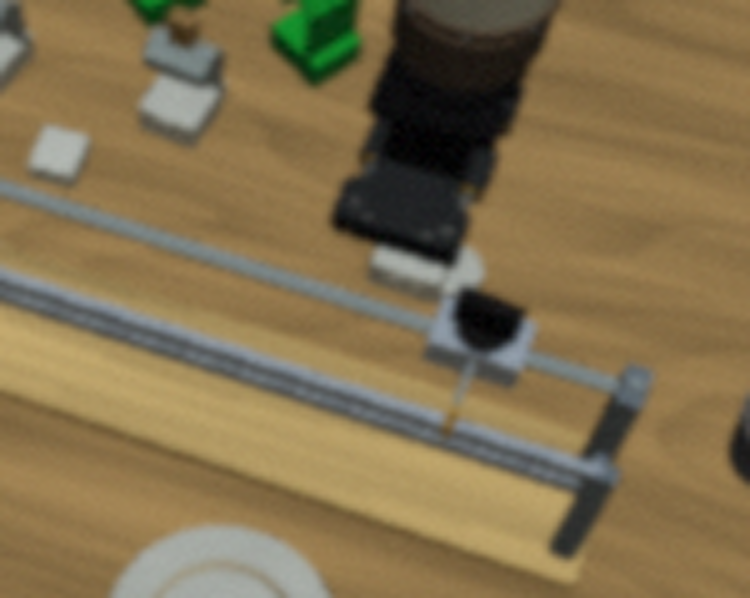

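View pics/w9.png

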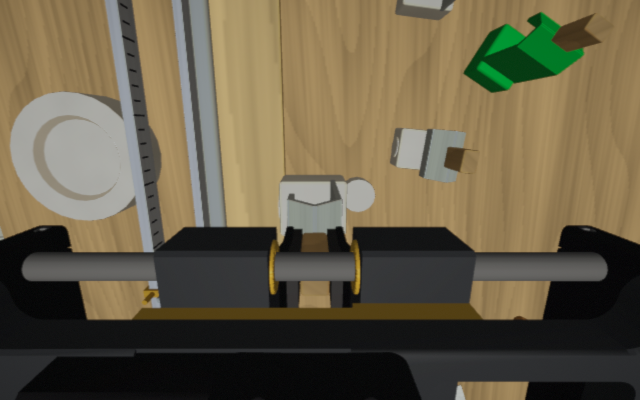

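```bash
cat >> meas.py <<'E'
def held(p):
    s=sense();t=rk(s["tcp_pos"]);R=rk(cloud(p))
    m=(abs(R[...,0]-t[0])<0.05)&(R[...,1]<t[1]+.05)&(R[...,1]>t[1]-.05); m[232:]=False
    def st(n,mm):
        q=R[mm]
        if len(q)<5: print(n,len(q));return
        print(n,len(q),np.percentile(q,2,axis=0).round(4),np.percentile(q,98,axis=0).round(4))
    zt=t[2]-0.138
    st("crown",m&(R[...,2]>zt+.090)&(R[...,2]<zt+.118))
    st("block",m&(R[...,2]>zt+.02)&(R[...,2]<zt+.045))
    print("tcp rack",t.round(4),"tilt",s["ee_rot"][:,0].round(3),"F",s["wrist_force"].round(1),"grip",round(s["gripper_width"]*87,1))
E
python3 - <<'E'
from meas import *
p=capture("wrist");held(p)
E
```

```text
crown 1623 [-0.0904  0.1017  0.2221] [-0.0582  0.1183  0.2425]
block 1778 [-0.101   0.1024  0.1471] [-0.0462  0.1418  0.1656]
tcp rack [-0.0758  0.125   0.2635] tilt [-0.012 -0.008 -1.   ] F [ 0.1 -0.4 -1.9] grip 14.1
```

```bash
python3 -m creep '[[0,10,-0.5,0,0],[0,22,-1.2,0,0],[0,34,-1.9,0,0],[0,46,-2.5,0,0],[0,58,-3.2,0,0],[0,68,-3.8,0,0],[0,74,-4.1,0,0],[0,74,-4.1,0,0]]'
python3 - <<'E'
from meas import *
p=capture("wrist");held(p);cv2.imwrite("pics/w10.png",p["image"])
E
```

```text
time_s: 16.7
tcp_pos: [0.6561, 0.1249, 0.263]
ee_rot: [[-0.012, -0.998, 0.056], [-0.008, 0.056, 0.998], [-1.0, 0.012, -0.009]]
wrist_force: [-0.3, -0.3, -1.9]
gripper_width: 0.156
crown 1622 [-0.016   0.1022  0.2216] [0.0162 0.1188 0.2423]
block 1361 [-0.0267  0.103   0.1466] [0.0285 0.1432 0.1654]
tcp rack [-0.0016  0.125   0.2632] tilt [-0.013 -0.008 -1.   ] F [-0.1 -0.  -0.7] grip 13.9
```

View pics/w10.png

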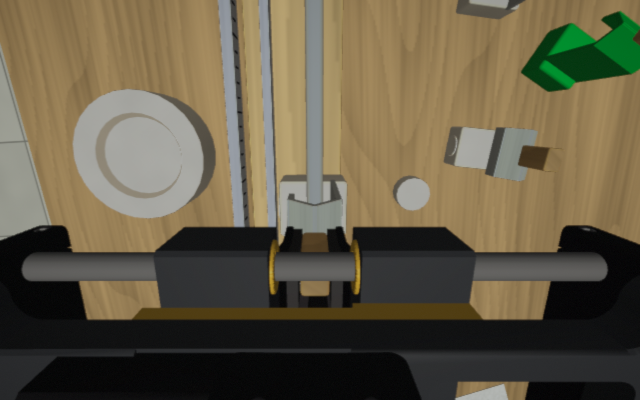

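```bash
python3 -m creep '[[0,0,0,-8,0],[0,0,0,-18,0],[0,0,0,-28,0],[0,0,0,-36,0],[0,0,0,-40,0],[0,0,0,-41,0],[0,0.2,3,-41,0],[0,0.3,5,-41,0]]'
python3 - <<'E'
from meas import *
p=capture("wrist");held(p)
E
```

```text
time_s: 17.55
tcp_pos: [0.6556, 0.1275, 0.2241]
ee_rot: [[-0.013, -0.998, 0.056], [-0.013, 0.056, 0.998], [-1.0, 0.012, -0.014]]
wrist_force: [-2.5, -7.4, 5.4]
gripper_width: 0.161
crown 2577 [-0.0164  0.0791  0.1862] [0.0153 0.1208 0.2033]
block 2161 [-0.0272  0.0809  0.1083] [0.0448 0.1455 0.1264]
tcp rack [-0.0016  0.1278  0.2241] tilt [-0.013 -0.013 -1.   ] F [-2.  -5.2  5.3] grip 14.1
```

```bash
python3 -m creep '[[0.45,0,0,0,0],[0.45,0,0,0,0],[0.45,0,0,0,0],[0.45,0,0,8,0],[0.45,0,0,40,0],[0.45,0,0,80,0],[0.45,-30,0,100,0],[0.45,-70,0,100,0]]';python3 -m creep '[[0.45,-40,0,0,0],[0.45,-80,0,-5,0],[0.45,-125,5,-15,0],[0.45,-125,5,-15,0],[0.45,-125,5,-15,0],[0.45,-125,5,-15,0],[0.45,-125,5,-15,0],[0.45,-125,5,-15,0]]'
python3 - <<'E'
from samp import *
p=capture("wrist");cv2.imwrite("pics/w11.png",p["image"])
s=sense();print(s["tcp_pos"],np.degrees(np.arctan2(s["ee_rot"][1,1],s["ee_rot"][0,1])),s["ee_rot"][:,0])
samples(p,235)
p=capture("scene");cv2.imwrite("pics/s11.png",cv2.resize(p["image"][150:310,230:430],None,fx=4,fy=3.7,interpolation=cv2.INTER_CUBIC)[:600])
E
```

```text
time_s: 18.4
tcp_pos: [0.5875, 0.1283, 0.3277]
ee_rot: [[-0.005, -0.998, 0.056], [-0.01, 0.056, 0.998], [-1.0, 0.005, -0.011]]
wrist_force: [-0.9, 0.8, -0.2]
gripper_width: 0.448
time_s: 19.2
tcp_pos: [0.4634, 0.1335, 0.3126]
ee_rot: [[-0.005, -0.998, 0.057], [-0.011, 0.057, 0.998], [-1.0, 0.005, -0.011]]
wrist_force: [0.5, 0.2, -0.2]
gripper_width: 0.449
[0.46327378 0.13343774 0.31251087] 176.73535592938458 [-0.00568253 -0.01065076 -0.99992713]
px [418.  48.] ctr [0.3576 0.0018] tab ([356.8, 1.7], [14.5, 20.3], 57.0) 
   hook ([357.0, 1.8], [34.2, 50.0], 56.5) block ([356.7, 1.6], [54.8, 49.2], 54.9) hsv [ 70. 255. 130.]
px [326. 156.] ctr [0.4503 0.0992] tab ([450.1, 99.4], [19.9, 13.9], 80.7) 
   hook ([450.1, 99.5], [49.9, 33.9], 80.7) block ([451.8, 99.1], [47.5, 56.9], 80.8) hsv [ 53.  14. 151.]
```

View pics/s11.png

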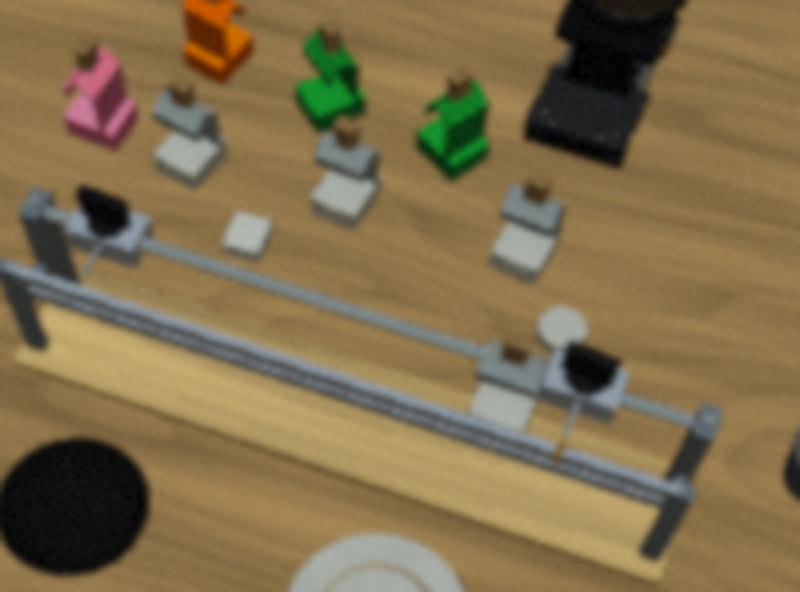

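View pics/w11.png

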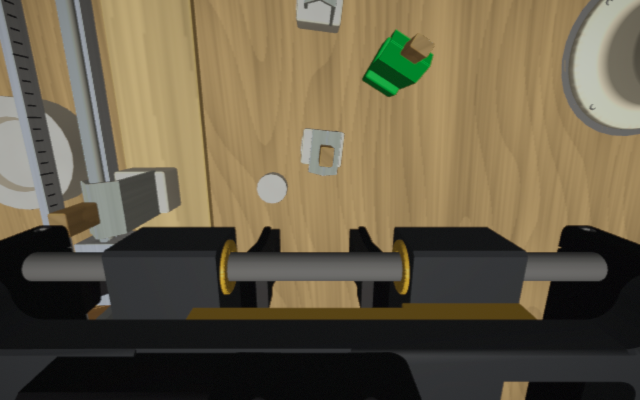

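```bash
python3 -m creep '[[0.45,-5,-12,-20,-0.05],[0.45,-13,-34,-50,-0.105],[0.45,-13,-34,-90,-0.105],[0.45,-13,-34,-125,-0.105],[0.45,-13,-34,-155,-0.105],[0.45,-13,-34,-172,-0.105],[0.45,-13,-34,-174,-0.105],[0.3,-13,-34,-174,-0.105]]';python3 -m creep '[[0.1,0,0,0,0],[0,0,0,0,0],[0,0,0,0,0],[0,0,0,0,0],[0,0,0,0,0],[0,0,0,0,0],[0,0,0,5,0],[0,0,0,15,0]]'
python3 - <<'E'
from meas import *
s=sense();print(s["tcp_pos"],s["wrist_force"],np.degrees(np.arctan2(s["ee_rot"][1,1],s["ee_rot"][0,1])))
E
```

```text
time_s: 20.1
tcp_pos: [0.4506, 0.0994, 0.1385]
ee_rot: [[-0.007, -0.987, 0.161], [-0.011, 0.161, 0.987], [-1.0, 0.005, -0.012]]
wrist_force: [-0.1, -0.3, 0.5]
gripper_width: 0.416
time_s: 20.9
tcp_pos: [0.4494, 0.0989, 0.1527]
ee_rot: [[-0.01, -0.987, 0.162], [-0.012, 0.162, 0.987], [-1.0, 0.008, -0.014]]
wrist_force: [-0.3, -0.3, -3.1]
gripper_width: 0.159
[0.44944695 0.09887398 0.15265561] [-0.29362776 -0.30628365 -3.05236795] 170.69285105693882
```

```bash
python3 -m creep '[[0,0,0,40,0],[0,10,-1,80,0.03],[0,35,-5,110,0.06],[0,65,-10,116,0.107],[0,95,-14,116,0.107],[0,120,-17,116,0.107],[0,130,-19,116,0.107],[0,130,-19,116,0.107]]'
python3 - <<'E'
from meas import *
p=capture("wrist");held(p)
# hung sample
R=rk(cloud(p));m=(R[...,2]>.17)&(R[...,2]<.21)&(abs(R[...,0])<.02)&(R[...,1]>0.09);m[235:]=False
if m.sum()>5: q=R[m];print("A",q.min(0),q.max(0))
cv2.imwrite("pics/w12.png",p["image"])
E
```

```text
time_s: 21.7
tcp_pos: [0.5799, 0.0795, 0.2677]
ee_rot: [[-0.011, -0.998, 0.057], [-0.014, 0.057, 0.998], [-1.0, 0.01, -0.014]]
wrist_force: [-1.0, 1.0, -3.1]
gripper_width: 0.157
crown 1787 [-0.09    0.0498  0.2264] [-0.0576  0.0702  0.2452]
block 1595 [-0.101   0.0506  0.1537] [-0.046   0.093   0.1664]
tcp rack [-0.0756  0.0756  0.2679] tilt [-0.011 -0.013 -1.   ] F [-0.2  0.5 -2.4] grip 13.8
```

View pics/w12.png

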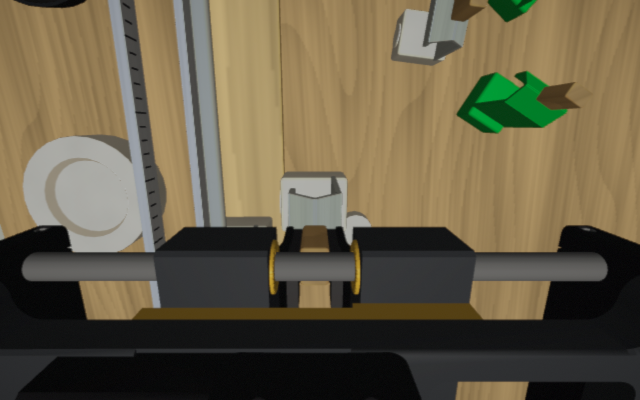

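```bash
python3 -m creep '[[0,10,-0.5,0,0],[0,22,-1.2,0,0],[0,34,-1.9,0,0],[0,46,-2.5,0,0],[0,58,-3.2,0,0],[0,68,-3.8,0,0],[0,74,-4.1,0,0],[0,74,-4.1,0,0]]'
python3 - <<'E'
from meas import *
p=capture("wrist");held(p);cv2.imwrite("pics/w13.png",p["image"])
E
```

```text
time_s: 22.55
tcp_pos: [0.6535, 0.0756, 0.2675]
ee_rot: [[-0.012, -0.998, 0.056], [-0.014, 0.056, 0.998], [-1.0, 0.011, -0.014]]
wrist_force: [-0.3, -0.3, -3.2]
gripper_width: 0.159
crown 1793 [-0.0163  0.0499  0.2259] [0.0161 0.0703 0.2451]
block 1236 [-0.0275  0.0507  0.1537] [0.028  0.0941 0.1663]
tcp rack [-0.0014  0.0756  0.2676] tilt [-0.012 -0.013 -1.   ] F [-0.4  0.4 -2.8] grip 13.5
```

View pics/w13.png

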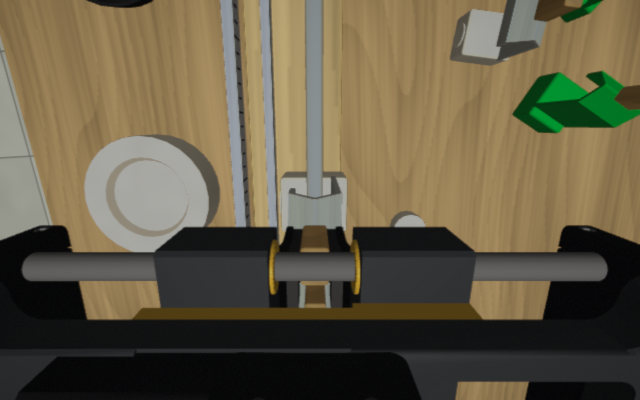

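```bash
python3 -m creep '[[0,0,0,-10,0],[0,0,0,-22,0],[0,0,0,-33,0],[0,0,0,-40,0],[0,0,0,-42.5,0],[0,0,0,-42.5,0],[0,0.2,3,-42.5,0],[0,0.3,5.5,-42.5,0]]'
python3 - <<'E'
from meas import *
p=capture("wrist");held(p)
E
```

```text
time_s: 23.4
tcp_pos: [0.6531, 0.0773, 0.2283]
ee_rot: [[-0.012, -0.998, 0.056], [-0.021, 0.056, 0.998], [-1.0, 0.01, -0.021]]
wrist_force: [-3.6, -10.7, 7.1]
gripper_width: 0.155
crown 2614 [-0.0165  0.0292  0.1874] [0.0155 0.0715 0.2042]
block 2022 [-0.0275  0.0303  0.1119] [0.045  0.0949 0.1267]
tcp rack [-0.0013  0.0776  0.2283] tilt [-0.012 -0.02  -1.   ] F [-2.9 -8.2  8.9] grip 13.8
```

```bash
python3 -m creep '[[0.45,0,0,0,0],[0.45,0,0,0,0],[0.45,0,0,0,0],[0.45,0,0,8,0],[0.45,0,0,40,0],[0.45,0,0,80,0],[0.45,-30,-15,100,0],[0.45,-70,-35,100,0]]';python3 -m creep '[[0.45,-40,-25,0,0],[0.45,-80,-50,-5,0],[0.45,-130,-80,-15,0],[0.45,-130,-80,-15,0],[0.45,-130,-80,-15,0],[0.45,-130,-80,-15,0],[0.45,-130,-80,-15,0],[0.45,-130,-80,-15,0]]'
python3 - <<'E'
from samp import *
p=capture("wrist");cv2.imwrite("pics/w14.png",p["image"])
s=sense();print(s["tcp_pos"],np.degrees(np.arctan2(s["ee_rot"][1,1],s["ee_rot"][0,1])),s["ee_rot"][:,0])
samples(p,235)
p=capture("scene");cv2.imwrite("pics/s14.png",cv2.resize(p["image"][150:310,230:430],None,fx=4,fy=3.7,interpolation=cv2.INTER_CUBIC)[:600])
E
```

```text
time_s: 24.25
tcp_pos: [0.5851, 0.0433, 0.3316]
ee_rot: [[-0.004, -0.999, 0.055], [-0.019, 0.055, 0.998], [-1.0, 0.003, -0.019]]
wrist_force: [-0.3, -0.4, 0.3]
gripper_width: 0.45
time_s: 25.05
tcp_pos: [0.4563, -0.036, 0.3164]
ee_rot: [[-0.005, -0.999, 0.054], [-0.019, 0.054, 0.998], [-1.0, 0.003, -0.02]]
wrist_force: [0.7, 0.7, -0.4]
gripper_width: 0.448
[ 0.45604694 -0.03613083  0.31629453] 176.90031112615242 [-0.00480488 -0.01946211 -0.99979905]
px [428.  92.] ctr [ 0.3383 -0.1289] tab ([337.7, -128.8], [19.6, 14.8], 45.4) 
   hook ([337.6, -128.7], [50.4, 34.5], 46.7) block ([339.0, -129.4], [48.0, 57.5], 45.9) hsv [ 70. 255. 130.]
px [325. 149.] ctr [ 0.4437 -0.0784] tab ([443.7, -78.2], [20.0, 14.0], 79.8) 
   hook ([443.7, -78.1], [49.9, 34.0], 80.1) block ([445.2, -78.5], [47.8, 56.8], 80.5) hsv [ 53.  14. 149.]
px [406. 217.] ctr [ 3.573e-01 -3.000e-04] tab ([357.1, 1.1], [13.9, 20.0], 57.4) 
   hook ([356.9, 1.3], [33.9, 50.5], 56.3) block ([356.7, -0.1], [57.4, 47.9], 55.4) hsv [ 70. 255. 132.]
```

View pics/s14.png

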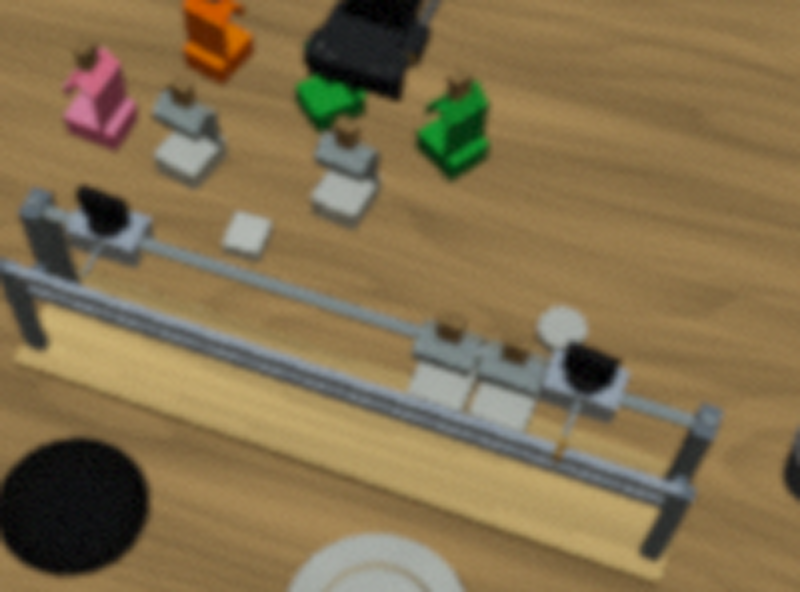

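View pics/w14.png

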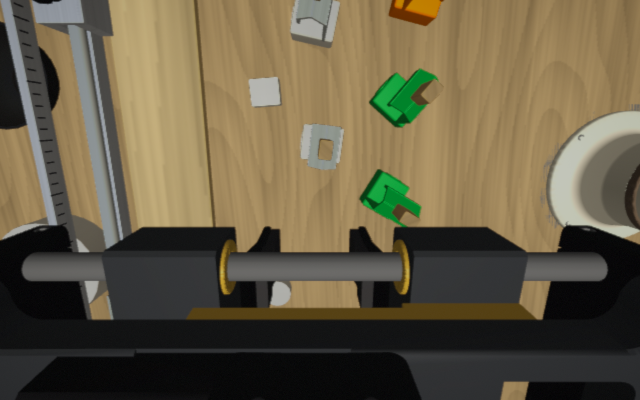

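```bash
python3 -m creep '[[0.45,-5,-15,-20,-0.05],[0.45,-12.5,-42,-50,-0.12],[0.45,-12.5,-42,-90,-0.12],[0.45,-12.5,-42,-125,-0.12],[0.45,-12.5,-42,-155,-0.12],[0.45,-12.5,-42,-175,-0.12],[0.45,-12.5,-42,-178,-0.12],[0.3,-12.5,-42,-178,-0.12]]';python3 -m creep '[[0.1,0,0,0,0],[0,0,0,0,0],[0,0,0,0,0],[0,0,0,0,0],[0,0,0,0,0],[0,0,0,0,0],[0,0,0,5,0],[0,0,0,15,0]]'
python3 - <<'E'
from meas import *
s=sense();print(s["tcp_pos"],s["wrist_force"],np.degrees(np.arctan2(s["ee_rot"][1,1],s["ee_rot"][0,1])))
E
```

```text
time_s: 25.95
tcp_pos: [0.4438, -0.0781, 0.1382]
ee_rot: [[-0.008, -0.985, 0.173], [-0.019, 0.173, 0.985], [-1.0, 0.005, -0.02]]
wrist_force: [-0.4, 0.2, -0.5]
gripper_width: 0.414
time_s: 26.75
tcp_pos: [0.4426, -0.0782, 0.1524]
ee_rot: [[-0.012, -0.985, 0.173], [-0.019, 0.173, 0.985], [-1.0, 0.008, -0.021]]
wrist_force: [-0.1, 0.8, -3.4]
gripper_width: 0.161
[ 0.44255198 -0.07822342  0.15235619] [-0.06442864  0.780236   -3.36133193] 170.01760530968656
```

```bash
python3 -m creep '[[0,0,0,40,0],[0,10,8,80,0.03],[0,35,28,110,0.06],[0,65,51,116,0.119],[0,95,74,116,0.119],[0,120,94,116,0.119],[0,134,104.5,116,0.119],[0,134,104.5,116,0.119]]'
python3 - <<'E'
from meas import *
p=capture("wrist");held(p)
E
```

```text
time_s: 27.55
tcp_pos: [0.5778, 0.0278, 0.2673]
ee_rot: [[-0.01, -0.999, 0.054], [-0.021, 0.054, 0.998], [-1.0, 0.009, -0.021]]
wrist_force: [-0.2, -0.4, -2.8]
gripper_width: 0.16
crown 1772 [-0.089  -0.002   0.2263] [-0.0566  0.0181  0.2434]
block 1563 [-0.1    -0.0012  0.1538] [-0.0449  0.0413  0.1661]
tcp rack [-0.0749  0.0228  0.2674] tilt [-0.011 -0.021 -1.   ] F [-1.  -0.9 -2.5] grip 13.6
```

```bash
python3 -m creep '[[0,10,-0.8,0,0],[0,22,-1.5,0,0],[0,34,-2.2,0,0],[0,46,-3,0,0],[0,58,-3.8,0,0],[0,68,-4.5,0,0],[0,73,-5,0,0],[0,73,-5,0,0]]'
python3 - <<'E'
from meas import *
p=capture("wrist");held(p);cv2.imwrite("pics/w15.png",p["image"])
E
```

```text
time_s: 28.4
tcp_pos: [0.6501, 0.0215, 0.267]
ee_rot: [[-0.012, -0.998, 0.055], [-0.021, 0.055, 0.998], [-1.0, 0.011, -0.022]]
wrist_force: [0.3, 0.1, -2.8]
gripper_width: 0.159
crown 1774 [-0.0167 -0.0042  0.2258] [0.0157 0.0159 0.2445]
block 1217 [-0.0278 -0.0033  0.1528] [0.0277 0.0395 0.1659]
tcp rack [-0.0017  0.0216  0.2671] tilt [-0.012 -0.021 -1.   ] F [ 0.   0.3 -2.7] grip 13.6
```

View pics/w15.png

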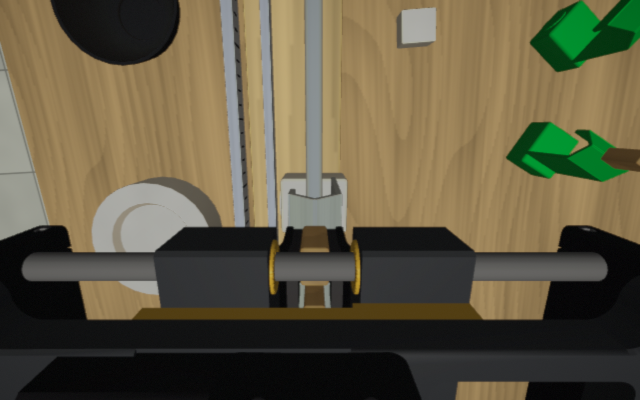

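```bash
python3 -m creep '[[0,0,0,-10,0],[0,0,0,-22,0],[0,0,0,-33,0],[0,0,0,-40,0],[0,0,0,-42,0],[0,0,0,-42,0],[0,0.2,4,-42,0],[0,0.3,7,-42,0]]'
python3 - <<'E'
from meas import *
p=capture("wrist");held(p)
E
```

```text
time_s: 29.25
tcp_pos: [0.6503, 0.0256, 0.228]
ee_rot: [[-0.01, -0.998, 0.055], [-0.027, 0.055, 0.998], [-1.0, 0.009, -0.027]]
wrist_force: [-0.7, -8.6, 6.7]
gripper_width: 0.159
crown 2585 [-0.0163 -0.0226  0.1874] [0.0156 0.0194 0.2041]
block 1979 [-0.0272 -0.0213  0.1113] [0.0452 0.0428 0.1265]
tcp rack [-0.0013  0.026   0.228 ] tilt [-0.01  -0.026 -1.   ] F [-1.9 -6.3  6.6] grip 13.7
```

```bash
python3 -m creep '[[0.45,0,0,0,0],[0.45,0,0,0,0],[0.45,0,0,0,0],[0.45,0,0,8,0],[0.45,0,0,40,0],[0.45,0,0,80,0],[0.45,-25,-25,100,0],[0.45,-55,-60,100,0]]';python3 -m creep '[[0.45,-30,-30,0,0],[0.45,-60,-60,-5,0],[0.45,-90,-90,-15,0],[0.45,-120,-120,-15,0],[0.45,-145,-145,-15,0],[0.45,-145,-145,-15,0],[0.45,-145,-145,-15,0],[0.45,-145,-145,-15,0]]'
python3 - <<'E'
from samp import *
p=capture("wrist");cv2.imwrite("pics/w16.png",p["image"])
s=sense();print(s["tcp_pos"],np.degrees(np.arctan2(s["ee_rot"][1,1],s["ee_rot"][0,1])),s["ee_rot"][:,0],s["joints"])
samples(p,235)
p=capture("scene");cv2.imwrite("pics/s16.png",cv2.resize(p["image"][150:310,230:430],None,fx=4,fy=3.7,interpolation=cv2.INTER_CUBIC)[:600])
E
```

```text
time_s: 30.1
tcp_pos: [0.5971, -0.0333, 0.3319]
ee_rot: [[-0.002, -0.999, 0.052], [-0.026, 0.052, 0.998], [-1.0, 0.001, -0.026]]
wrist_force: [0.2, -1.7, -0.9]
gripper_width: 0.447
time_s: 30.9
tcp_pos: [0.4528, -0.1779, 0.3171]
ee_rot: [[-0.001, -0.999, 0.051], [-0.026, 0.051, 0.998], [-1.0, 0.0, -0.026]]
wrist_force: [1.2, 0.1, 0.9]
gripper_width: 0.449
[ 0.45293707 -0.17768359  0.31690397] 177.1099377155894 [-0.00174473 -0.02590678 -0.99966284] [ -1.32054713   5.33157115 -11.61279315   1.55330802 -73.12723845
  -2.02098808]
px [330.  30.] ctr [ 0.4309 -0.3336] tab ([430.8, -334.1], [14.2, 19.9], 82.7) 
   hook ([430.8, -334.0], [34.3, 49.9], 82.9) block ([433.4, -312.3], [10.4, 48.2], 83.2) hsv [173.  110.  201.5]
px [447. 107.] ctr [ 0.3149 -0.2567] tab ([314.5, -257.0], [20.4, 14.2], 73.2) 
   hook ([314.1, -256.9], [50.2, 35.1], 73.5) block ([314.0, -256.9], [49.5, 55.2], 75.1) hsv [ 15. 255. 204.]
px [321. 136.] ctr [ 0.4448 -0.2354] tab ([445.0, -235.3], [19.8, 14.0], 75.6) 
   hook ([445.0, -235.3], [49.8, 33.9], 74.9) block ([446.3, -235.6], [47.8, 56.7], 75.3) hsv [ 53.  14. 153.]
px [419. 222.] ctr [ 0.3365 -0.1371] tab ([336.2, -137.0], [14.5, 7.1], 3.2) 
   hook ([338.3, -129.9], [49.7, 33.1], 46.5) block ([348.0, -138.6], [47.9, 31.0], 47.9) hsv [ 70. 255. 136.]
```

View pics/s16.png

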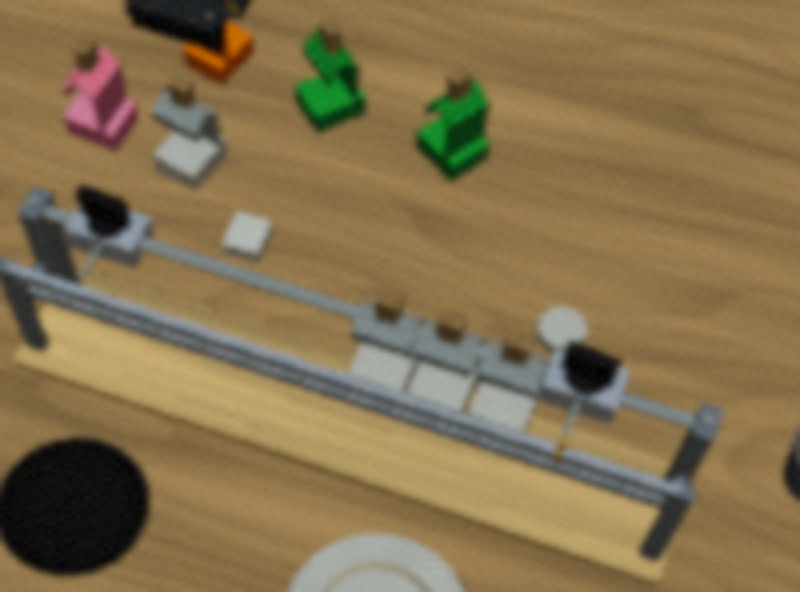

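View pics/w16.png

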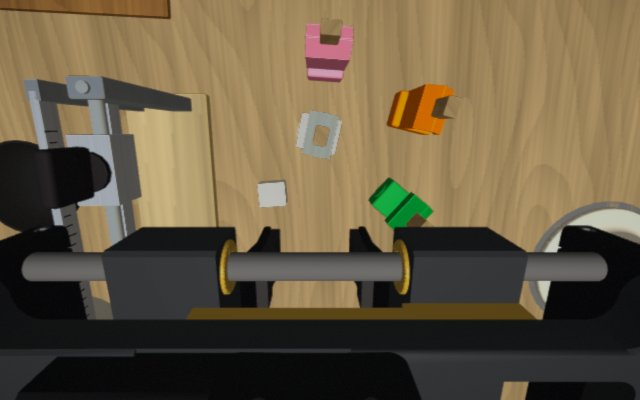

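```bash
python3 -m creep '[[0.45,-4,-25,-15,-0.1],[0.45,-8,-57.5,-45,-0.213],[0.45,-8,-57.5,-90,-0.213],[0.45,-8,-57.5,-125,-0.213],[0.45,-8,-57.5,-155,-0.213],[0.45,-8,-57.5,-175,-0.213],[0.45,-8,-57.5,-179,-0.213],[0.3,-8,-57.5,-179,-0.213]]';python3 -m creep '[[0.1,0,0,0,0],[0,0,0,0,0],[0,0,0,0,0],[0,0,0,0,0],[0,0,0,0,0],[0,0,0,0,0],[0,0,0,5,0],[0,0,0,15,0]]'
python3 - <<'E'
from meas import *
s=sense();print(s["tcp_pos"],s["wrist_force"],np.degrees(np.arctan2(s["ee_rot"][1,1],s["ee_rot"][0,1])))
E
```

```text
time_s: 31.8
tcp_pos: [0.4455, -0.2348, 0.1374]
ee_rot: [[-0.009, -0.966, 0.259], [-0.025, 0.259, 0.966], [-1.0, 0.002, -0.026]]
wrist_force: [0.2, -0.7, -0.0]
gripper_width: 0.413
time_s: 32.6
tcp_pos: [0.4444, -0.2345, 0.1515]
ee_rot: [[-0.012, -0.966, 0.259], [-0.024, 0.26, 0.965], [-1.0, 0.005, -0.026]]
wrist_force: [0.3, 0.5, -2.0]
gripper_width: 0.16
[ 0.44435312 -0.23453342  0.15151377] [ 0.30882138  0.52876024 -2.01213012] 164.95283535045127
```

```bash
python3 -m creep '[[0,0,0,45,0],[0,10,15,85,0.03],[0,35,50,112,0.08],[0,60,90,117,0.15],[0,85,130,117,0.207],[0,107,170,117,0.207],[0,129,205,117,0.207],[0,129,210,117,0.207]]'
python3 - <<'E'
from meas import *
p=capture("wrist");held(p)
E
```

```text
time_s: 33.4
tcp_pos: [0.5755, -0.0208, 0.2678]
ee_rot: [[-0.006, -0.999, 0.051], [-0.025, 0.051, 0.998], [-1.0, 0.005, -0.025]]
wrist_force: [-0.6, -0.8, -2.6]
gripper_width: 0.161
crown 1763 [-0.0884 -0.0509  0.2269] [-0.056  -0.031   0.2445]
block 1496 [-0.0986 -0.0494  0.1542] [-0.0434 -0.0079  0.167 ]
tcp rack [-0.0748 -0.0261  0.2678] tilt [-0.008 -0.025 -1.   ] F [-1.1 -1.4 -3.1] grip 13.3
```

```bash
python3 -m creep '[[0,8,-3.5,0,0],[0,20,-4.2,0,0],[0,32,-4.9,0,0],[0,44,-5.6,0,0],[0,56,-6.2,0,0],[0,66,-6.8,0,0],[0,72,-7,0,0],[0,72,-7,0,0]]'
python3 - <<'E'
from meas import *
p=capture("wrist");held(p);cv2.imwrite("pics/w17.png",p["image"])
E
```

```text
time_s: 34.25
tcp_pos: [0.6466, -0.0296, 0.2673]
ee_rot: [[-0.009, -0.999, 0.053], [-0.026, 0.054, 0.998], [-1.0, 0.007, -0.026]]
wrist_force: [0.1, 0.7, -2.6]
gripper_width: 0.162
crown 1767 [-0.017  -0.0558  0.2263] [ 0.0154 -0.0358  0.2446]
block 1182 [-0.0275 -0.0542  0.1526] [ 0.0283 -0.0119  0.1665]
tcp rack [-0.0025 -0.0296  0.2674] tilt [-0.009 -0.025 -1.   ] F [-0.   0.3 -2.5] grip 13.7
```

View pics/w17.png

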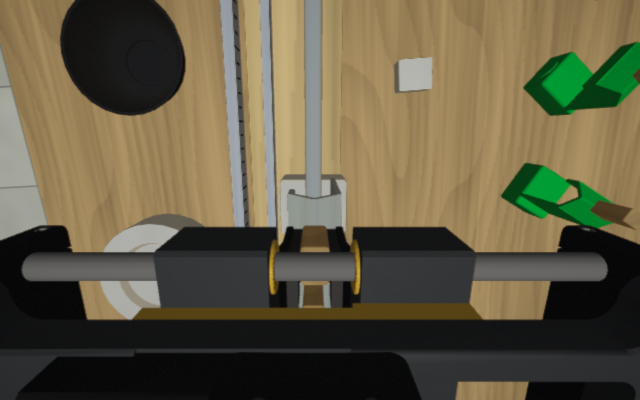

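```bash
python3 -m creep '[[0,0.5,0,-10,0],[0,0.8,0,-22,0],[0,0.8,0,-33,0],[0,0.8,0,-40,0],[0,0.8,0,-42.5,0],[0,0.8,2,-42.5,0],[0,1,5.5,-42.5,0],[0,1.2,8.5,-42.5,0]]'
python3 - <<'E'
from meas import *
p=capture("wrist");held(p)
E
```

```text
time_s: 35.1
tcp_pos: [0.6475, -0.0234, 0.2273]
ee_rot: [[-0.007, -0.999, 0.053], [-0.03, 0.053, 0.998], [-1.0, 0.006, -0.031]]
wrist_force: [-1.0, -8.4, 4.6]
gripper_width: 0.159
crown 2580 [-0.0162 -0.0717  0.1871] [ 0.0157 -0.0301  0.2036]
block 1971 [-0.0265 -0.0705  0.1111] [ 0.0453 -0.0066  0.1264]
tcp rack [-0.0013 -0.0232  0.2273] tilt [-0.007 -0.03  -1.   ] F [-1.5 -6.2  4.4] grip 13.3
```

```bash
python3 -m creep '[[0.45,0,0,0,0],[0.45,0,0,0,0],[0.45,0,0,0,0],[0.45,0,0,8,0],[0.45,0,0,45,0],[0.45,0,0,90,0],[0.45,-2,-20,130,0],[0.45,-5,-60,130,0]]';python3 -m creep '[[0.45,-2,-30,0,0],[0.45,-4,-60,0,0],[0.45,-5,-87,0,0],[0.45,-5,-87,0,0],[0.45,-5,-87,0,0],[0.45,-5,-87,0,0],[0.45,-5,-87,0,0],[0.45,-5,-87,0,0]]'
cat >> meas.py <<'E'
def knob(p,y0):
    R=rk(cloud(p));m=(R[...,2]>.249)&(R[...,2]<.262)&(abs(R[...,0])<.03)&(abs(R[...,1]-y0)<.06);m[240:]=False
    q=R[m];print("knob",len(q),q.min(0).round(4),q.max(0).round(4))
    r=cv2.minAreaRect((q[:,:2]*1000).astype(np.float32));print(r)
    m=(R[...,2]>.205)&(R[...,2]<.211)&(abs(R[...,0])<.03)&(abs(R[...,1]-y0)<.06);m[240:]=False
    q=R[m];print("car",len(q),q.min(0).round(4),q.max(0).round(4))
E
python3 - <<'E'
from meas import *
p=capture("wrist");cv2.imwrite("pics/w18.png",p["image"])
s=sense();print(s["tcp_pos"],np.degrees(np.arctan2(s["ee_rot"][1,1],s["ee_rot"][0,1])),s["ee_rot"][:,0],s["joints"])
print(mark_of(p,"keeper_knob_grip"))
knob(p,-0.21)
p=capture("scene");cv2.imwrite("pics/s18.png",cv2.resize(p["image"][150:310,230:430],None,fx=4,fy=3.7,interpolation=cv2.INTER_CUBIC)[:600])
E
```

```text
time_s: 35.95
tcp_pos: [0.6451, -0.0821, 0.3656]
ee_rot: [[0.008, -0.999, 0.048], [-0.031, 0.048, 0.998], [-0.999, -0.009, -0.031]]
wrist_force: [0.3, -0.9, 0.7]
gripper_width: 0.446
time_s: 36.75
tcp_pos: [0.6402, -0.1681, 0.3657]
ee_rot: [[0.008, -0.999, 0.047], [-0.031, 0.047, 0.998], [-0.999, -0.009, -0.031]]
wrist_force: [-0.7, 0.5, 0.4]
gripper_width: 0.449
[ 0.64019636 -0.16827611  0.3657288 ] 177.30963643279958 [ 0.0077195  -0.0310229  -0.99948886] [ 3.27155626e-02  2.25969871e+01  1.79666678e+01  1.78500307e+00
 -8.49306321e+01 -2.88205382e+00]
[{'centre': [313.8, 147.5], 'confidence': 0.81}]
knob 697 [-0.0064 -0.239   0.2513] [ 0.0068 -0.1976  0.2569]
((0.4091815948486328, -218.22572326660156), (41.42536163330078, 11.91998291015625), 86.98335266113281)
car 1083 [-0.0175 -0.2477  0.2057] [ 0.018  -0.1883  0.21  ]
```

View pics/s18.png

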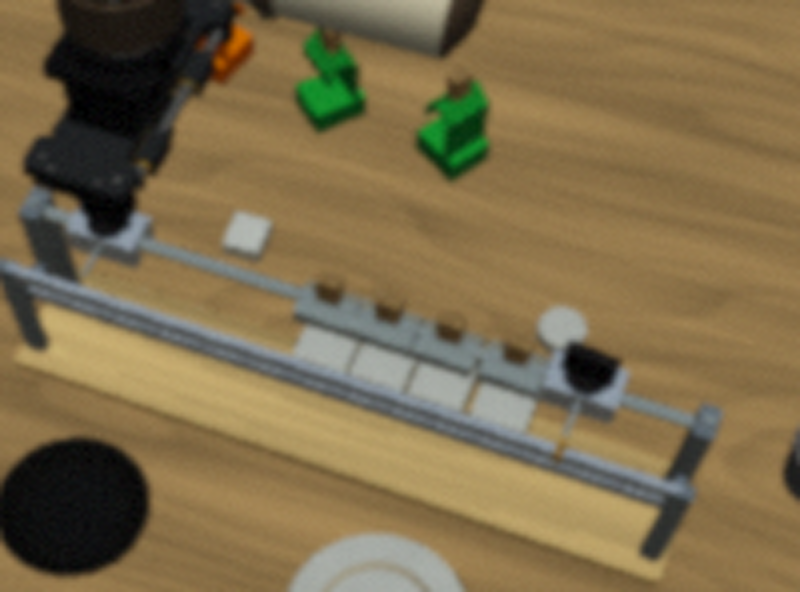

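View pics/w18.png

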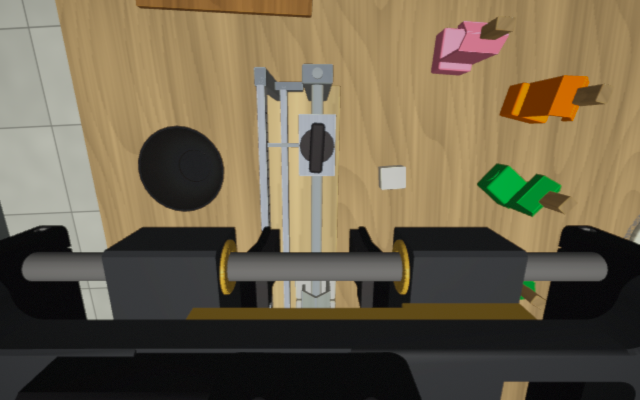

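```bash
python3 -m creep '[[0.45,-1,-25,0,-0.03],[0.45,-2,-49.5,-10,-0.061],[0.45,-2,-49.5,-50,-0.061],[0.45,-2,-49.5,-90,-0.061],[0.45,-2,-49.5,-118,-0.061],[0.45,-2,-49.5,-122,-0.061],[0.45,-2,-49.5,-122,-0.061],[0.2,-2,-49.5,-122,-0.061]]'; python3 -m creep '[[0,0,0,0,0],[0,0,0,0,0],[0,0,0,0,0],[0,0,0,0,0],[0,0,0,0,0],[0,0,0,0,0.1],[0,0,0,0,0.2],[0,0,0,0,0.3]]'; python3 -m creep '[[0,0,0,0,0.12],[0,0,0,0,0.24],[0,0,0,0,0.36],[0,0,0,0,0.48],[0,0,0,0,0.6],[0,0,0,0,0.72],[0,0,0,0,0.84],[0,0,0,0,0.93]]'
python3 - <<'E'
from meas import *
s=sense();print(s["tcp_pos"],rk(s["tcp_pos"]),np.degrees(np.arctan2(s["ee_rot"][1,1],s["ee_rot"][0,1])),s["ee_rot"][:,0],s["joints"],s["wrist_force"],s["gripper_width"]*87)
E
```

```text
time_s: 37.7
tcp_pos: [0.6394, -0.2183, 0.2461]
ee_rot: [[0.01, -0.994, 0.108], [-0.033, 0.108, 0.994], [-0.999, -0.013, -0.031]]
wrist_force: [0.3, -0.3, -0.1]
gripper_width: 0.413
time_s: 38.5
tcp_pos: [0.6373, -0.2183, 0.2474]
ee_rot: [[0.015, -0.981, -0.194], [-0.028, -0.195, 0.98], [-0.999, -0.009, -0.031]]
wrist_force: [-5.0, 3.1, 4.6]
gripper_width: 0.136
time_s: 39.3
tcp_pos: [0.6375, -0.2182, 0.2474]
ee_rot: [[0.032, -0.427, -0.904], [-0.005, -0.904, 0.427], [-0.999, -0.01, -0.031]]
wrist_force: [-0.3, 0.9, -0.8]
gripper_width: 0.13
[ 0.63746519 -0.21816481  0.24742767] [-0.00060127 -0.21853903  0.24742767] -115.27402480934064 [ 0.03229131 -0.00472127 -0.99946735] [ -5.12733605  25.74051755   7.07384105   0.11114055 -69.46609785
  69.80750593] [-0.29429171  0.90253505 -0.82118261] 11.267042003140448
```

```bash
python3 -m creep '[[0,0.8,15,0,0],[0,2,35,0,0],[0,3,55,0,0],[0,4.2,75,0,0],[0,5.3,95,0,0],[0,6.3,114,0,0],[0,7,126,0,0],[0,7.2,130,0,0]]'
python3 - <<'E'
from meas import *
s=sense();print(rk(s["tcp_pos"]),s["wrist_force"])
p=capture("wrist");cv2.imwrite("pics/w19.png",p["image"])
R=rk(cloud(p))
m=(R[...,2]>.204)&(R[...,2]<.2105)&(abs(R[...,0])<.02);m[235:]=False;q=R[m];print("car",len(q),q.min(0),q.max(0))
m=(R[...,2]>.236)&(R[...,2]<.2425)&(abs(R[...,0])<.015)&(R[...,1]<0.17);m[230:]=False;q=R[m];print("tabs",len(q),q.min(0),q.max(0))
E
```

```text
time_s: 40.1
tcp_pos: [0.6444, -0.0868, 0.2474]
ee_rot: [[0.031, -0.426, -0.904], [-0.005, -0.905, 0.426], [-0.999, -0.009, -0.03]]
wrist_force: [-0.3, -1.0, -1.4]
gripper_width: 0.139
[-0.00092951 -0.08696603  0.24738982] [-0.28032783 -1.03993587 -1.4408957 ]
car 1584 [-0.00756202 -0.29028712  0.20400488] [ 0.01857195 -0.05751053  0.21045398]Traceback (most recent call last):
  File "<stdin>", line 6, in <module>
    return umr_minimum(a, axis, None, out, keepdims, initial, where)
ValueError: zero-size array to reduction operation minimum which has no identity
```

View pics/w19.png

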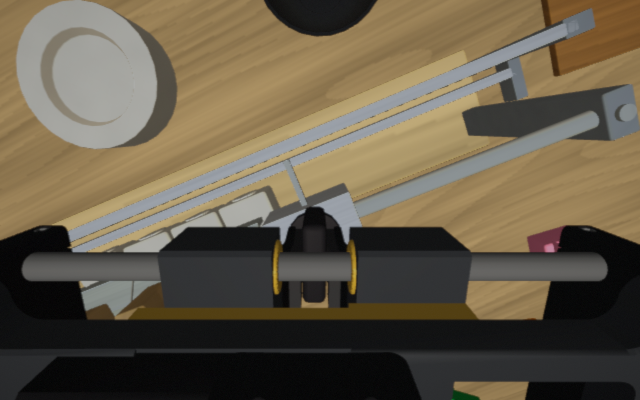

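```bash
python3 -m creep '[[0,0.1,2,0,0],[0,0.2,4,0,0],[0,0.3,6,0,0],[0,0.4,7.5,0,0],[0,0.4,8.5,0,0],[0,0.5,9,0,0],[0,0.5,9,0,0],[0,0.5,9,0,0]]'
python3 - <<'E'
from meas import *
s=sense();print(rk(s["tcp_pos"]),s["wrist_force"])
p=capture("wrist");cv2.imwrite("pics/w20.png",p["image"])
p=capture("scene");cv2.imwrite("pics/s20.png",cv2.resize(p["image"][180:290,270:410],None,fx=5.5,fy=5.4,interpolation=cv2.INTER_CUBIC)[:600])
E
```

```text
time_s: 40.95
tcp_pos: [0.6448, -0.0794, 0.2474]
ee_rot: [[0.031, -0.427, -0.904], [-0.006, -0.904, 0.427], [-0.999, -0.007, -0.031]]
wrist_force: [0.4, -5.4, -1.4]
gripper_width: 0.133
[-0.00096805 -0.07953546  0.24742407] [ 0.38444057 -5.3866121  -1.39867467]
```

View pics/s20.png

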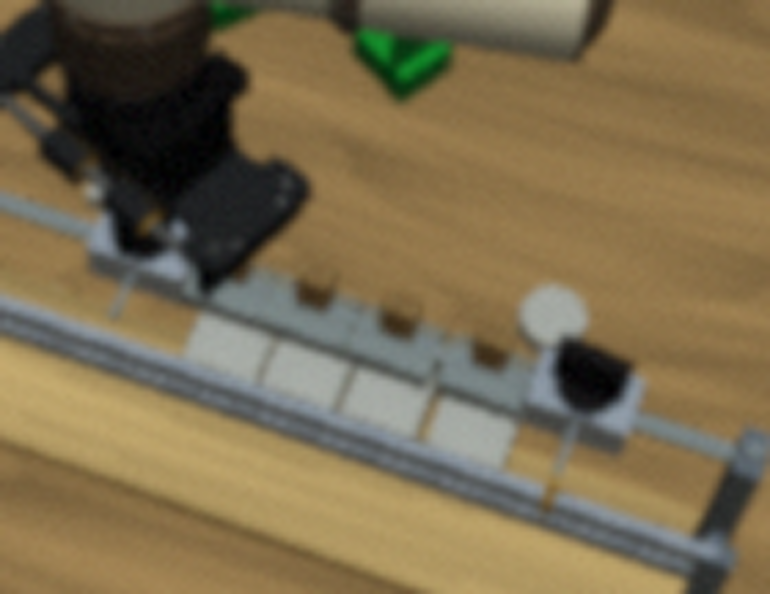

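View pics/w20.png

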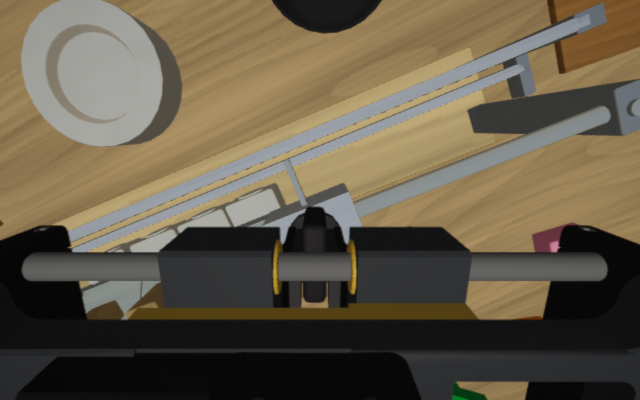

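Run:
```python
from meas import *
p=capture("top");cv2.imwrite("pics/t20.png",cv2.resize(p["image"][105:195,225:385],None,fx=4.9,fy=4.9,interpolation=cv2.INTER_CUBIC))
for n in("scene",):
    p=capture(n);P=cloud(p);R=rk(P);np.savez("s20.npz",**{k:p[k] for k in("image","z_map","mtx","eye","attitude")})
    m=(R[...,2]>.12)&(R[...,2]<.13)&(R[...,0]>0.012)&(R[...,0]<.028)
    q=R[m];ys=np.sort(q[:,1]);print(len(ys));d=np.diff(ys);i=np.nonzero(d>0.003)[0];print([(ys[j].round(4),ys[j+1].round(4)) for j in i],ys[0],ys[-1])
```

```text
258
[(np.float64(-0.287), np.float64(-0.2836)), (np.float64(-0.2833), np.float64(-0.2791)), (np.float64(-0.2791), np.float64(-0.276)), (np.float64(-0.276), np.float64(-0.2725)), (np.float64(-0.2725), np.float64(-0.0441)), (np.float64(0.0021), np.float64(0.0053)), (np.float64(0.0519), np.float64(0.0558)), (np.float64(0.1031), np.float64(0.1105)), (np.float64(0.157), np.float64(0.2791))] -0.2869781237924255 0.29476483077960064
```

View pics/t20.png

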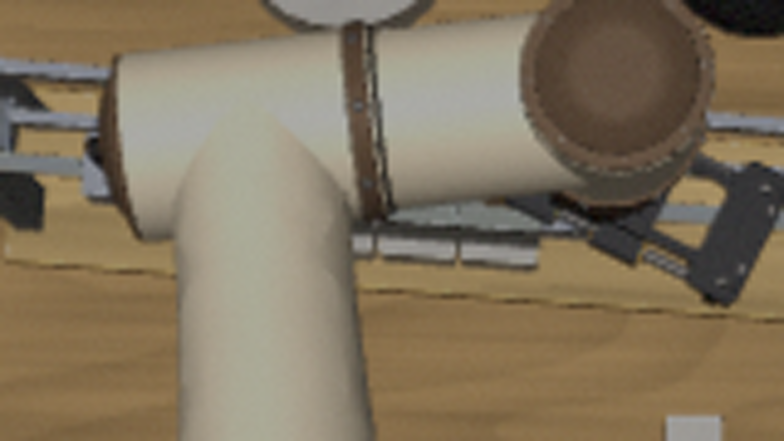

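```bash
cat > row.py <<'E'
from meas import *
def row(p=None):
    p=p or capture("scene");R=rk(cloud(p))
    m=(R[...,2]>.12)&(R[...,2]<.13)&(R[...,0]>0.012)&(R[...,0]<.028)&(R[...,1]>-.15)&(R[...,1]<.2)
    ys=np.sort(R[m][:,1]);i=np.nonzero(np.diff(ys)>0.0028)[0];print("edges",ys[0].round(4),[(ys[j].round(4),ys[j+1].round(4)) for j in i],ys[-1].round(4))
    s=sense();print(s["time_s"],rk(s["tcp_pos"]).round(4),s["wrist_force"].round(1))
E
python3 -m creep '[[0,0.1,2,0,0],[0,0.2,4,0,0],[0,0.3,5,0,0],[0,0.3,6,0,0],[0,0.3,6,0,0],[0,0.3,6,0,0],[0,0.3,6,0,0],[0,0.3,6,0,0]]'
python3 - <<'E'
from row import *
row()
E
```

```text
time_s: 41.95
tcp_pos: [0.6449, -0.076, 0.2474]
ee_rot: [[0.03, -0.428, -0.903], [-0.01, -0.904, 0.428], [-0.999, -0.004, -0.032]]
wrist_force: [-0.2, -8.3, -2.3]
gripper_width: 0.138
edges -0.0419 [(np.float64(0.1048), np.float64(0.1104))] 0.1571
42.0 [-0.001  -0.0761  0.2474] [-0.4 -8.3 -2.5]
```

```bash
python3 -m creep '[[0,0.1,3,0,0],[0,0.3,6,0,0],[0,0.4,8,0,0],[0,0.4,9,0,0],[0,0.4,9,0,0],[0,0.4,9,0,0],[0,0.4,9,0,0],[0,0.4,9,0,0]]'
python3 - <<'E'
from row import *
row()
p=capture("scene");cv2.imwrite("pics/s21.png",cv2.resize(p["image"][180:290,270:410],None,fx=5.5,fy=5.4,interpolation=cv2.INTER_CUBIC)[:600])
E
```

```text
time_s: 42.8
tcp_pos: [0.6451, -0.072, 0.2475]
ee_rot: [[0.029, -0.43, -0.903], [-0.017, -0.903, 0.429], [-0.999, 0.003, -0.033]]
wrist_force: [1.5, -15.2, -2.5]
gripper_width: 0.131
edges -0.0384 [(np.float64(0.0577), np.float64(0.0621)), (np.float64(0.1083), np.float64(0.1112))] 0.1571
42.85 [-0.001  -0.0722  0.2475] [  0.8 -15.9  -3. ]
```

View pics/s21.png

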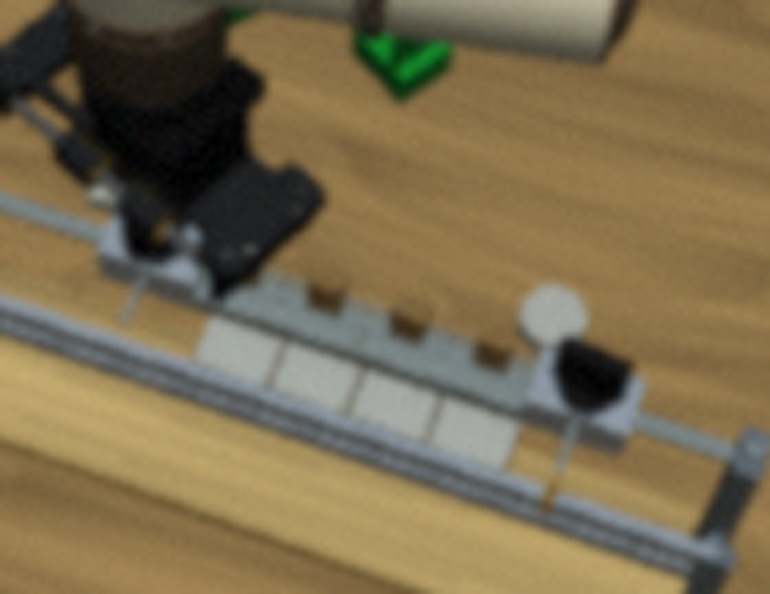

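```bash
python3 -m creep '[[0,0,1,0,-0.05],[0,0,1,0,-0.15],[0,0,1,0,-0.27],[0,0,1,0,-0.39],[0,0,1,0,-0.51],[0,0,1,0,-0.63],[0,0,1,0,-0.7],[0,0,1,0,-0.7]]';python3 -m creep '[[0,0,0,0,-0.1],[0,0,0,0,-0.2],[0,0,0,0,-0.3],[0,0,0,0,-0.4],[0,0,0,0,-0.5],[0,0,0,0,-0.56],[0,0,0,0,-0.56],[0,0,0,0,-0.56]]'
python3 - <<'E'
from row import *
row();s=sense();print(np.degrees(np.arctan2(s["ee_rot"][1,1],s["ee_rot"][0,1])),s["moment"])
E
```

```text
time_s: 43.7
tcp_pos: [0.6451, -0.0725, 0.2474]
ee_rot: [[0.011, -0.911, -0.412], [-0.033, -0.412, 0.911], [-0.999, 0.004, -0.035]]
wrist_force: [-0.9, -5.3, -1.5]
gripper_width: 0.135
time_s: 44.5
tcp_pos: [0.6451, -0.0727, 0.2474]
ee_rot: [[-0.008, -0.991, 0.134], [-0.034, 0.134, 0.99], [-0.999, 0.004, -0.035]]
wrist_force: [-1.2, -3.3, -1.9]
gripper_width: 0.138
edges -0.0382 [(np.float64(0.0591), np.float64(0.0622)), (np.float64(0.1084), np.float64(0.1116))] 0.1582
44.55 [-0.0011 -0.0729  0.2474] [-0.6 -2.6 -2. ]
172.27479518702202 [-0.81034356  0.20846468  0.00277454]
```

```bash
python3 -m creep '[[0.45,0,0,0,0],[0.45,0,0,0,0],[0.45,0,0,0,0],[0.45,0,0,8,0],[0.45,0,0,45,0],[0.45,0,10,90,0],[0.45,0,40,130,0],[0.45,0,80,150,0]]';python3 -m creep '[[0.45,0,40,10,0],[0.45,0,80,20,0],[0.45,0,110,30,0],[0.45,0,110,30,0],[0.45,0,110,30,0],[0.45,0,110,30,0],[0.45,0,110,30,0],[0.45,0,110,30,0]]'
python3 - <<'E'
from row import *
s=sense();print(s["tcp_pos"],s["joints"])
p=capture("wrist");cv2.imwrite("pics/w22.png",p["image"]);np.savez("w22.npz",**{k:p[k] for k in("image","z_map","mtx","eye","attitude")})
R=rk(cloud(p))
print(s["tcp_pos"])
knob(p,-0.073)
m=(R[...,2]>.234)&(R[...,2]<.2445)&(abs(R[...,0])<.015)&(R[...,1]<0.16)&(R[...,1]>-.045);m[240:]=False
n,l,st,c=cv2.connectedComponentsWithStats(m.astype(np.uint8))
for i in range(1,n):
    if st[i,4]>20:
        q=R[l==i];r=cv2.minAreaRect((q[:,:2]*1000).astype(np.float32));print("tab",r)
row()
p=capture("scene");cv2.imwrite("pics/s22.png",cv2.resize(p["image"][170:290,260:410],None,fx=5.2,fy=5,interpolation=cv2.INTER_CUBIC)[:600])
E
```

```text
time_s: 45.35
tcp_pos: [0.6458, 0.0066, 0.4033]
ee_rot: [[0.0, -0.991, 0.137], [-0.034, 0.137, 0.99], [-0.999, -0.005, -0.033]]
wrist_force: [0.7, -0.6, 0.0]
gripper_width: 0.448
time_s: 46.15
tcp_pos: [0.6458, 0.1155, 0.4333]
ee_rot: [[-0.0, -0.99, 0.138], [-0.034, 0.138, 0.99], [-0.999, -0.004, -0.034]]
wrist_force: [-0.6, -0.8, 0.3]
gripper_width: 0.448
[0.64576148 0.11551283 0.43327204] [ 25.02463952  22.71752813  27.34293109   1.75585855 -95.457429
 -32.82842233]
[0.64576148 0.11551283 0.43327204]
knob 301 [-0.0056 -0.0727  0.2491] [ 0.0068 -0.0513  0.2569]
((0.7437820434570312, -61.84811019897461), (21.076969146728516, 11.740489959716797), 86.98174285888672)
car 685 [-0.018  -0.0907  0.2051] [ 0.018  -0.0139  0.2109]
tab ((-0.0382227897644043, -17.382932662963867), (14.017477989196777, 20.092748641967773), 0.19831937551498413)
tab ((0.06871604919433594, 32.466766357421875), (13.972139358520508, 19.800748825073242), 0.035316962748765945)
tab ((0.08457469940185547, 82.41484069824219), (13.95165729522705, 19.72265625), 0.44866305589675903)
tab ((-0.5215978622436523, 132.33555603027344), (13.967808723449707, 19.969396591186523), 2.291505813598633)
edges -0.0387 [(np.float64(0.0585), np.float64(0.0617)), (np.float64(0.1082), np.float64(0.1112))] 0.158
46.25 [-0.0107  0.1154  0.4333] [-0.7 -0.3  0.7]
```

View pics/w22.png

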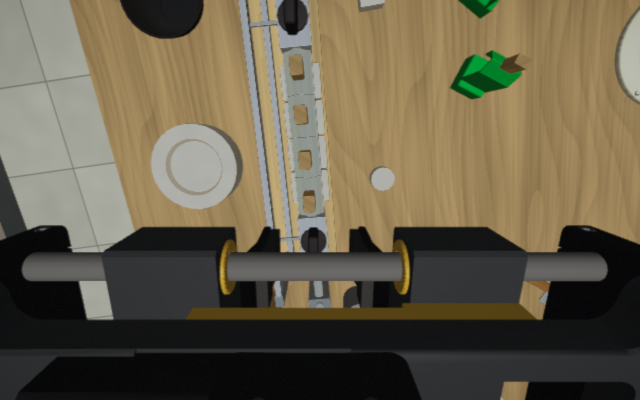

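View pics/s22.png

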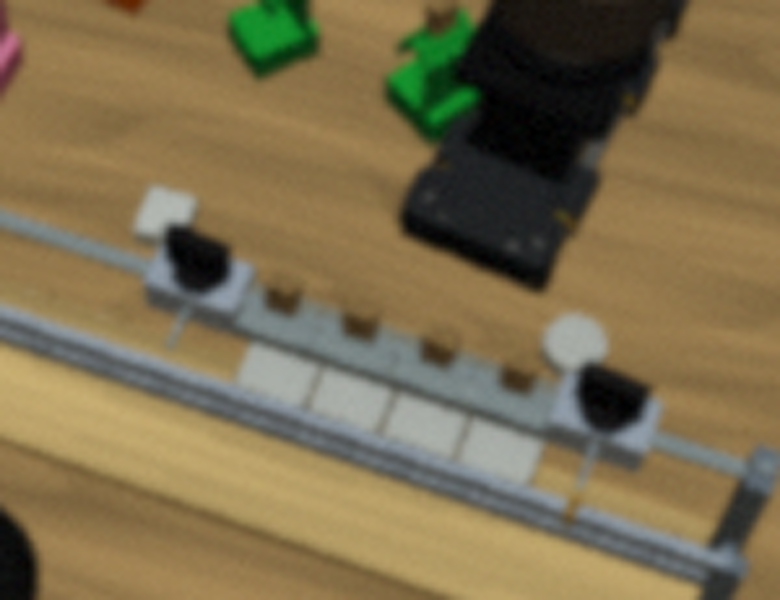

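```bash
python3 -m creep '[[0.45,-10,40,0,0],[0.45,-20,80,0,0],[0.45,-30,110,0,0],[0.45,-30,110,0,0],[0.45,-30,110,0,0],[0.45,-30,110,0,0],[0.45,-30,110,0,0],[0.45,-30,110,0,0]]'
python3 - <<'E'
from row import *
p=capture("wrist");knob(p,0.187);markptr(p)
E
python3 -m creep '[[0.45,0,-50,0,0],[0.45,0,-100,0,0],[0.45,0,-150,0,0],[0.45,0,-200,0,0],[0.45,0,-240,0,0],[0.45,0,-240,0,0],[0.45,0,-240,0,0],[0.45,0,-240,0,0]]'
python3 - <<'E'
from row import *
p=capture("wrist");knob(p,-0.073);cv2.imwrite("pics/w23.png",p["image"])
p=capture("top");cv2.imwrite("pics/t23.png",p["image"])
E
```

```text
time_s: 47.1
tcp_pos: [0.6161, 0.2249, 0.4335]
ee_rot: [[0.0, -0.99, 0.139], [-0.034, 0.139, 0.99], [-0.999, -0.005, -0.033]]
wrist_force: [0.6, -0.8, 0.2]
gripper_width: 0.448
knob 451 [-0.0084  0.1664  0.249 ] [0.006  0.2084 0.2569]
((-0.8966226577758789, 187.45411682128906), (41.91496276855469, 11.996732711791992), 84.706787109375)
car 675 [-0.0189  0.1293  0.205 ] [0.0174 0.2175 0.2108]
mark 46 [0.0505 0.1845 0.1747] [0.0642 0.1902 0.2011] [0.056  0.1868 0.189 ]
ptr 74 [0.0223 0.1855 0.1947] [0.0491 0.1895 0.1995] [0.0353 0.1874 0.198 ]
car [-0.0189  0.0253  0.204 ] [0.0174 0.2859 0.2109]
time_s: 47.95
tcp_pos: [0.6161, -0.0146, 0.4333]
ee_rot: [[-0.0, -0.99, 0.139], [-0.033, 0.139, 0.99], [-0.999, -0.005, -0.033]]
wrist_force: [-0.4, 0.6, 0.3]
gripper_width: 0.448
knob 461 [-0.0073 -0.0932  0.2494] [ 0.0071 -0.0514  0.2572]
((-5.14984130859375e-05, -72.22172546386719), (41.51558303833008, 12.02861499786377), 85.68233489990234)
car 728 [-0.018  -0.1024  0.2053] [ 0.0181 -0.0207  0.211 ]
```

View pics/t23.png

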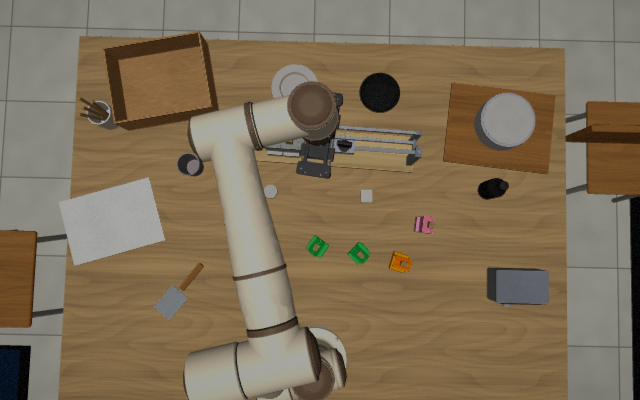

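Run:
```python
from h import *
print(finish_job())
```

```text
the job is handed in; nothing more can be done
None
```

The job is done and handed in at about 48 s of the 210 s; no verdict was reported. I set the stop to the mark and clamped it. All four grey samples now hang in a row from the stop, with the keeper up against the last one and clamped.

**Last checks (wrist and scene cameras, rail coordinates):**
- **Stop:** the pointer and carriage are within about 1 mm of the brass mark.
- **Knobs:** the angles of the knob bars put the stop's knob at about 1.39 rad and the keeper's at about 1.37 rad, both tight.
- **Samples:** they sit at y = 132.3, 82.4, 32.5 and −17.4 mm, about 49.9 mm apart. They are centred on the rail within 1 mm and skewed at most 2.3°, lips to the rear.
- **Keeper:** it is 54.8 mm from the last sample, so touching.
- **Other things:** the last top view showed the other things on the bench where they were at the start, judged by eye.

**What went wrong on the way:**
- **First grasp:** the jaws were still closing when the arm lifted, so the first sample was left behind. It had not moved, and the second try held it.
- **Gap in the row:** after the keeper first touched, there was still a gap of about 4 mm between the first two samples. I pushed the row up with the loose keeper (about 15 N) and checked that the gap had closed before clamping.

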